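# Pin the stool rail under the bench drill and hold the feed lever down

## Task

The bench drill is switched off and has a pointed brass centring pin in its chuck. Lay the wooden stool rail flat on the drill's base, reaching out to the front of the drill, with its leg hole under the pin, and let go of it; then pull the spring-loaded feed lever down by its red knob until the tip of the pin is halfway down through the thickness of the rail, which centres the hole. Finish while still holding the lever there, so that the rail can be clamped, and leave the ear defenders, mallet, filler tin and G-clamp where they are.

Things in the scene. Friction and masses are not known exactly. Their poses are not given: they have to be found in the camera images.
- drill: Small green bench drill, 320 mm high, fixed. Origin on the bench top (height 0) right under the spindle axis; +z up. Front (operator's side) = its own -x, left = +y; the feed lever is on its -y side. Column 34 mm thick at x +145 mm; grey motor behind it, to x +230. Chuck 39 mm thick on the spindle axis, lower end 122 mm above the bench when raised.
- drill_table (a point): Point on the top face of the drill's grey cast base (its work table), on the spindle axis, 30 mm above the bench; axes as the drill's. The base is flat, spans x -100 to +200 mm, y -80 to +80 mm from here and is 30 mm thick.
- drill_head (a point): Centre of the top of the drill's black belt cover, 320 mm above the bench; axes as the drill's. Cover 245 x 100 x 55 mm (x, y, z); green head under it: heights 185 to 265 mm, 84 mm wide, its front face 40 mm in front of the spindle. No room for a gripper under the head: hold the rail by the part that stands out in front, 110 mm or more from the hole.
- lever_hinge (a point): Point on the feed lever's hinge axis (which runs along the drill's y), in the plane of the knob's swing: at (30, -120, 220) mm in the drill's frame; axes as the drill's. With lever angle a (rad) the knob's centre is at x = -110 cos(0.65 - a), y = 0, z = +110 sin(0.65 - a) mm from here.
- feed_lever: Feed lever of the drill: steel hub, 9 mm spoke and red ball knob, turning about the drill's y. Origin on the hinge axis, 66 mm nearer to the head than the knob's plane of swing; axes as the drill's when raised. A spring holds it raised and pushes back with about 4 N at the knob there and 8 N when turned 1.4 rad down; let go, it springs back up.
- quill (a joint): Downward travel (m) of the drill's quill with chuck and pin: 0 = raised, stop at 0.0475. Geared to the feed lever: lever angle a (rad, 0 = raised, growing as the knob is pulled forward and down) = travel / 0.025, so 25 mm down per radian.
- feed_knob (a point): Centre of the red plastic ball knob, 28 mm in diameter, on the end of the feed lever.
- pin_tip (a point): Lower tip of the polished brass pin in the drill's chuck, on the spindle axis; 74 mm above the bench when the lever is raised. The pin is 16 mm in diameter and tapers to 5 mm over its last 12 mm: entering the hole a few mm off centre, it draws the loose rail into line.
- rail: Beech stool rail, loose bar 240 x 45 x 20 mm, about 160 g. Origin: centre of its underside; x along its length, y across, z up. A through hole 19 mm in diameter stands at x = +90 mm, y = 0.
- hole (a point): Centre of the mouth of the rail's leg hole, in the rail's top face (20 mm above its underside); axes as the rail's, z up out of the hole. The hole is 20 mm deep (right through).
- ear_defenders: Yellow and black ear defenders, about 175 x 210 x 82 mm; a bystander. Origin on the bench midway between the cups, band towards its +x.
- mallet: Wooden mallet lying on the bench, head 75 x 125 x 65 mm at x = +100 mm, handle to -x (to x = -175 mm); a bystander. Origin on the bench.
- filler_tin: Blue tin of wood filler, 90 mm in diameter, 105 mm high; a bystander. Origin: centre of its underside.
- g_clamp: Blue G-clamp lying flat, about 180 x 110 x 24 mm; a bystander. Origin on the bench, near its middle.
There are look-alikes about, which are no part of the job. There is more than one size of the rail; the one meant has the size given above.

How it is judged:
On the way, in this order (a step that is already met when the one before it is completed fails the run):
1. the rail lies flat on the drill's base, let go, its hole under the pin (within 7 mm), reaching out to the front (within 45 degrees), the lever still up (horizontal distance between hole and pin_tip below 0.007 m and z of rail in the frame of drill between 0.027 and 0.033 m and x of rail in the frame of drill below -0.063 m and angle between rail's own z axis and vertical below 0.05 rad and contact force between the fingers and rail below 0.3 N and linear speed of rail below 0.02 m/s and value of joint quill below 0.0025 m), for 0.2 s.
2. the lever is held down with the pin's tip halfway (6 to 14 mm) down the hole (z of pin_tip in the frame of hole between -0.014 and -0.006 m and horizontal distance between hole and pin_tip below 0.005 m and contact force between the fingers and feed_lever above 2 N), for 0.3 s.
At the end, for the whole second after the job is handed in: Fingers hold the feed lever (over 2 N), lever still, quill 28 to 40 mm down; pin tip 6 to 14 mm below the rail's top, within 5 mm of the hole's axis; rail untouched, still and flat (3 degrees) on the base (within 3 mm), its tail to the front within 45 degrees (all of step 2 and value of joint quill between 0.028 and 0.04 m and velocity of joint quill between -0.003 and 0.003 m/s and contact force between the fingers and rail below 0.3 N and z of rail in the frame of drill between 0.027 and 0.033 m and x of rail in the frame of drill below -0.063 m and angle between rail's own z axis and vertical below 0.05 rad and linear speed of rail below 0.02 m/s); the arm keeps its last pose, push and grip.
It fails at once if the ear defenders are pushed over 15 mm (distance of ear_defenders from where it was at the start of the episode above 0.015 m).
It fails at once if the mallet is pushed over 15 mm (distance of mallet from where it was at the start of the episode above 0.015 m).
It fails at once if the filler tin is pushed over 15 mm (distance of filler_tin from where it was at the start of the episode above 0.015 m).
It fails at once if the G-clamp is pushed over 15 mm (distance of g_clamp from where it was at the start of the episode above 0.015 m).
It also fails if it takes over 61 s, if anything falls off the work surface, if the arm or the gripper's body presses on something with over 40 N, if the wrist force passes 120 N, or if a joint passes its speed limit or range.

## Robot

A 7-joint arm with a two-finger parallel gripper is mounted at the origin on the work surface. World frame = base frame: x ahead of the robot, y to its left, z up, the work surface at z = 0. Lengths are in m, angles in rad, forces in N, time in s.
With the tool pointing down it reaches from about 0.4 to 0.85 m from the base axis. Payload 4.5 kg.
Tool frame: the origin (TCP) lies midway between the tips of the shut fingers; the grasp point (between the pads) lies 19 mm behind it; z points along the fingers, y is the direction in which the jaws open and shut (so a half turn about z gives the same grasp; the last joint's range is limited). The gripper opens to 85 mm and grips with 20 to 120 N. Pads are 22 mm wide; open, the fingers measure 114 mm over their backs; the gripper's body (76 mm by 85 mm) begins 54 mm behind the grasp point. The pads swing forward as they close: fully open they stand 13 mm farther back than shut.
Start: joints at [-1.077, 0.689, -0.195, 1.565, 0.157, 0.902, -0.215], TCP at [0.277, 0.56, 0.231] pointing down, gripper open.
Joint ranges: [-3.01, 3.01], [-0.46, 2.08], [-1.47, 1.51], [0.13, 2.56], [-1, 4.14], [0.04, 2.09], [-2.66, 2.66]. Speed limits (rad/s): [2.57, 2.57, 3.14, 3.14, 3.14, 3.14, 3.14].

## Interface

Orientations are given as a rotation vector (axis times angle).
In Python, from plant import robot, optics, hand_in gives the robot as it stands.
- The arm moves only by the tool drive_tool, never from a script. Its argument "moves" is text: rows parted by semicolons, each of 6 numbers parted by spaces: the shift along the tool's x, y, z in mm, then the turn, a rotation vector about the tool's x, y, z in degrees. A call has 1 to 12 rows; each row shifts and turns the pose as measured when the row begins, along the tool's axes as they then stand; what a row does not reach is not made up. A row lasts 1/8 s, in which the tool goes at most 62.5 mm and 10.7 degrees, less where a joint would pass 70% of its speed; a pose out of reach is approached as far as the arm can. A call is refused whole if a number of a shift passes 62.5 or a number of a turn 10.7, either way. A call with a gripper value outside its range is refused whole. "hand" is the opening, from 0 (shut) to 1 (fully open), set as the call begins (left out, the last holds). The fingers move at their own pace and stop on an object; "force" is the grip in N (left out, the last holds). Time passes only in rows, so rows that do not move let the fingers close. It gives the time, the measured TCP pose, the force and the opening at its end, in the units of the state.
- robot.read_state(): the state, without advancing time (a new reading comes with each control period).
- optics.get_image(name): name is "scene" or "top" or "wrist"; returns a dict with "color" (384x512x3 uint8, red, green, blue), "range_z" (384x512 float32, m along the optical axis (not along the pixel's ray), 0 where there is no reading), "fx", "fy", "cx", "cy" (pixels), "k1" (the pictures are not rectified: a ray, as slopes to the right and down, at radius r is drawn at 1 + k1 r^2 times it, then the intrinsics apply), "position" and "orientation" of the camera in the world; the wrist camera has in their place "tool_from_camera" (4x4, takes a point from camera to tool coordinates, whose origin is the TCP and whose axes are the flange's). Camera axes: x right, y down, z forward; pixel columns grow to the right and rows downward; lengths in m; the calibration is good to about 2 mm. A picture is of the moment at which its call begins: read the wrist's pose just before it.
- hand_in(): hands the job in, once; it reports no verdict.
Trained networks look in a picture, given as the dict that the camera call returned (one of the last four; its "shot" number tells which), for a name from the list of things; names that differ only in an ending like _2 or _b are one class to them, and where a whole thing is asked for, a point or a joint stands for the part that bears it (a point fixed in the world has none). Each returns a list of dicts, best first, with "p" (0 to 1); they miss things now and then, are a little off and sometimes report something else, mostly with a low value. They report only what shows in the picture. A call takes as long as a camera call. They do not tell look-alikes from the thing itself.
- optics.find_in(name, picture): "extent" ([left, top, width, height] in pixels, round what is visible of it).
The state is a dict: "time": time; "joints": joint angles; "qd": joint speeds; "joint_torque": joint torques, N m; "eef_pos": TCP position; "tool_rot": TCP orientation; "contact_force": force on the tool from outside, world axes, zero at the start; "wrist_torque": the same for the moment, N m; "gripper_width": finger opening in m.
Only numpy, scipy, OpenCV 4.12 (cv2) and the standard library are available. Lean on these libraries where they do the work, as an engineer would, in place of code of your own. Each camera call takes 0.05 s, during which the arm holds its last target. There are 200 camera calls.

## Working session

There is one attempt and no reset: what is moved stays moved. The work goes in short steps, Python scripts to look and compute and a tool call to move; the robot and the scene stay as the last step left them, time stands still between calls to the robot, and variables do not carry over. Pictures are saved under pics/ and viewed, about 8 in all and at most 12, crops included, and the job is handed in when it is done.

Besides the shell and the picture viewer there is one more tool, called after ">>>" as a command line: name --argument value ..., lists and objects as JSON in quotes. drive_tool: Moves the arm, as the interface text tells. Its arguments: {"type":"object","properties":{"moves":{"type":"string"},"hand":{"type":"number"},"force":{"type":"number"}},"required":["moves"]}

```bash
mkdir -p pics; cat > h.py <<'E'
import numpy as np, cv2
from scipy.spatial.transform import Rotation as R
from plant import robot, optics, hand_in
def rot(o):
    o=np.array(o,float)
    return o if o.shape==(3,3) else (R.from_rotvec(o).as_matrix() if o.size==3 else R.from_quat(o).as_matrix())
def cloud(p,st=None):
    h,w=p["range_z"].shape; K=np.array([[p["fx"],0,p["cx"]],[0,p["fy"],p["cy"]],[0,0,1.]])
    g=np.stack(np.meshgrid(np.arange(w),np.arange(h)),-1).reshape(-1,1,2).astype(float)
    d=(g[:,0]-[p["cx"],p["cy"]])/[p["fx"],p["fy"]]; u=d.copy()
    for _ in range(8): u=d/(1+p["k1"]*(u**2).sum(1,keepdims=True))
    z=p["range_z"].reshape(-1,1); c=np.hstack([u*z,z])
    if "position" in p: X=c@rot(p["orientation"]).T+np.array(p["position"])
    else:
        T=np.array(p["tool_from_camera"]); t=c@T[:3,:3].T+T[:3,3]
        X=t@rot(st["tool_rot"]).T+np.array(st["eef_pos"])
    X[z[:,0]<=0]=np.nan
    return X.reshape(h,w,3)
def save(n,im): cv2.imwrite("pics/"+n,im[...,::-1])
E
python3 - <<'E'
from h import *
s=robot.read_state();print({k:np.round(v,3) for k,v in s.items()})
out=[]
for n in("scene","top"):
    p=optics.get_image(n);X=cloud(p);np.savez(n,X=X,c=p["color"]);out.append(p["color"])
    print(n,{k:p[k] for k in p if k not in("color","range_z")})
    for t in("drill","rail","feed_knob","feed_lever","ear_defenders","mallet","filler_tin","g_clamp","hole"):
        for f in optics.find_in(t,p)[:4]:
            l,tp,w,h=f["extent"];q=X[int(tp):int(tp+h)+1,int(l):int(l+w)+1].reshape(-1,3)
            print(t,round(f["p"],2),np.round(f["extent"]),np.round(np.nanmedian(q,0),3))
    save(n+".png",cv2.resize(p["color"],(800,600)))
E
```

```text
{'time': np.float64(0.0), 'joints': array([-1.077,  0.69 , -0.195,  1.566,  0.157,  0.903, -0.215]), 'qd': array([ 0.   , -0.003,  0.   ,  0.   , -0.   ,  0.001, -0.001]), 'joint_torque': array([ 1.0000e-03, -5.3959e+01, -1.2660e+00, -1.5854e+01,  9.0000e-03,
        1.0000e-02,  0.0000e+00]), 'eef_pos': array([0.277, 0.559, 0.23 ]), 'tool_rot': array([-7.160e-01, -3.059e+00,  3.000e-03]), 'contact_force': array([ 0.945,  0.312, -0.138]), 'wrist_torque': array([ 0.008, -0.021,  0.043]), 'gripper_width': np.float64(0.085)}
scene {'fx': 422.50474155818773, 'fy': 422.50474155818773, 'cx': 257.63299926807474, 'cy': 187.81335444689034, 'k1': 0.023708052380191698, 'position': array([ 1.523894  , -0.03728839,  1.34114405]), 'orientation': array([-1.74640444, -1.88758134,  0.67970028]), 'shot': 1}
drill 0.63 [207. 143.  91.  99.] [ 0.578 -0.116  0.033]
rail 0.85 [318. 169.  35.  12.] [0.302 0.222 0.009]
rail 0.77 [360. 176.  40.   6.] [0.303 0.408 0.012]
rail 0.6 [328. 195.  60.  16.] [0.453 0.299 0.017]
rail 0.3 [208. 144.  92.  96.] [ 0.579 -0.112  0.033]
feed_knob 0.6 [282. 145.   8.   6.
[... 827 characters left out ...]
.  26.] [ 0.493 -0.033  0.03 ]
rail 0.77 [165. 242.  46.  12.] [0.313 0.209 0.008]
rail 0.74 [116. 249.  40.   9.] [0.296 0.413 0.011]
rail 0.65 [135. 208.  61.  14.] [0.449 0.294 0.018]
feed_knob 0.79 [232. 187.  32.  22.] [ 0.493 -0.031  0.031]
feed_lever 0.72 [230. 187.  32.  21.] [ 0.499 -0.027  0.032]
ear_defenders 0.55 [109. 124.  53.  49.] [0.724 0.424 0.003]
mallet 0.72 [344. 189.  66.  72.] [ 0.388 -0.539  0.003]
filler_tin 0.95 [319. 226.  28.  26.] [ 0.331 -0.349  0.095]
g_clamp 0.71 [227. 147.  86.  63.] [ 0.544 -0.117  0.04 ]
hole 0.58 [167. 245.  42.  13.] [0.302 0.208 0.01 ]
hole 0.56 [132. 211.  61.  13.] [0.435 0.305 0.017]
hole 0.56 [116. 250.  40.  12.] [0.286 0.408 0.009]
```

```bash
python3 - <<'E'
from h import *
t=np.load("top.npz");s=np.load("scene.npz")
a=cv2.resize(t["c"][110:290,95:335],(800,600),interpolation=3)
b=cv2.resize(s["c"][130:310,190:430],(800,600),interpolation=3);save("t1.png",a);save("s1.png",b)
# rails: minAreaRect of points 12..28mm high
for nm,d in(("top",t),("scene",s)):
    X=d["X"]; 
    for c in((.302,.21),(.3,.41),(.45,.297)):
        m=(np.hypot(X[...,0]-c[0],X[...,1]-c[1])<.16)&(X[...,2]>.013)&(X[...,2]<.028)
        P=X[m]; n,l,stt,cen=cv2.connectedComponentsWithStats(m.astype(np.uint8))
        for i in range(1,n):
            if stt[i,4]>60:
                P=X[l==i]; r=cv2.minAreaRect((P[:,:2]*1000).astype(np.float32)); print(nm,c,stt[i],r,np.median(P[:,2]))
E
```

```text
top (0.302, 0.21) [161 210  33  11 202] ((442.6537780761719, 246.69561767578125), (123.72630310058594, 40.203102111816406), 88.66356658935547) 0.020337835185481268
top (0.302, 0.21) [171 245  38  12 180] ((302.6416015625, 197.77639770507812), (31.1945858001709, 142.6913299560547), 5.7933735847473145) 0.017374854602486556
top (0.3, 0.41) [133 212  28  10 164] ((440.72723388671875, 367.74603271484375), (109.48558807373047, 35.347625732421875), 88.63086700439453) 0.02028974461508204
top (0.3, 0.41) [115 251  43   9 192] ((289.69439697265625, 406.8682861328125), (166.9918670654297, 31.547609329223633), 89.64308166503906) 0.01687644969669877
top (0.45, 0.297) [133 209  61  13 602] ((445.5625, 304.3052978515625), (239.04075622558594, 48.04711151123047), 88.63086700439453) 0.02027542685783279
scene (0.302, 0.21) [314 172  40   7 176] ((304.75311279296875, 210.47735595703125), (36.675628662109375, 165.82717895507812), 4.645864963531494) 0.016516862402379484
scene (0.302, 0.21) [329 195  31  10 175] ((440.4060363769531, 246.53854370117188), (120.5668716430664, 44.67046356201172), 87.9296646118164) 0.02088168935802881
scene (0.3, 0.41) [361 172  41   9 196] ((293.5303649902344, 412.41510009765625), (169.56634521484375, 38.4932861328125), 89.22151947021484) 0.0164957361712208
scene (0.3, 0.41) [361 198  29   9 149] ((436.9714660644531, 370.35943603515625), (110.60528564453125, 38.94164276123047), 86.93791961669922) 0.021187468333871307
scene (0.45, 0.297) [329 195  61  16 589] ((445.5550842285156, 305.6457824707031), (239.50167846679688, 55.53033447265625), 89.19440460205078) 0.02090188074899957
```

View pics/t1.png

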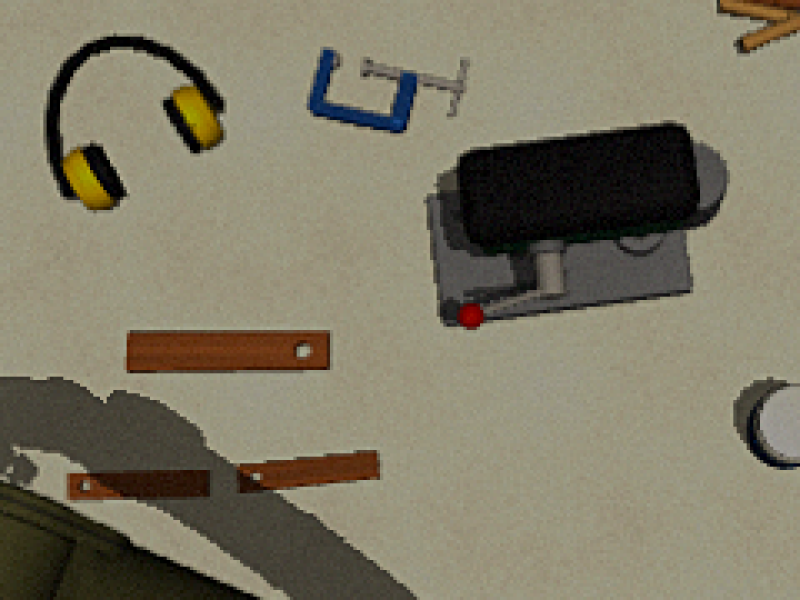

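View pics/s1.png

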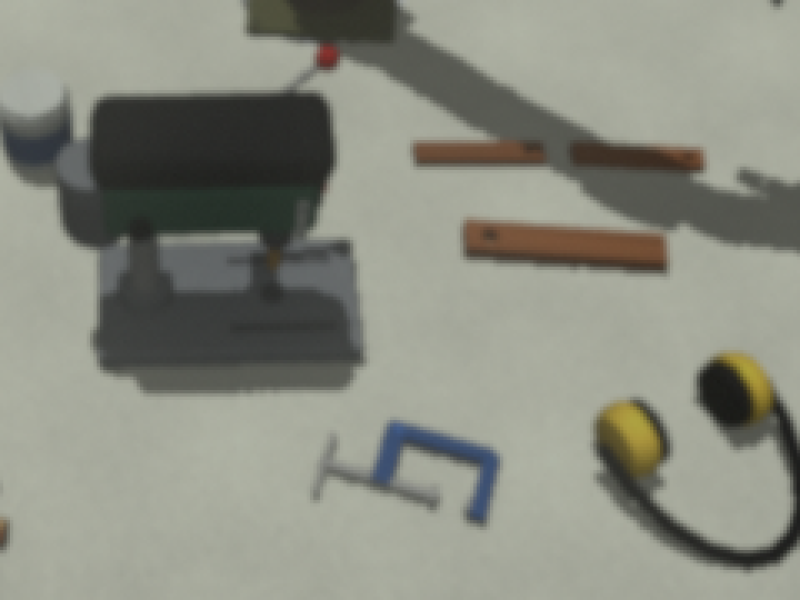

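The large bar in t1.png, at (228,350) with its hole at (303,350), measures about 239x48 mm in the depth data. That fits the 240x45 rail. The two bars at (140,485) and (308,472) are about 167x35 mm, so they are look-alikes. The knob is at (470,316), and the drill's front faces the rail (world +y). Next I'll work out the drill's pose.

```bash
python3 - <<'E'
from h import *
from scipy.optimize import least_squares
for nm in("top","scene"):
    d=np.load(nm+".npz");X=d["X"];c=d["c"].astype(int)
    near=(np.hypot(X[...,0]-.55,X[...,1]+.1)<.35)
    m=near&(X[...,2]>.30)&(X[...,2]<.335); r=cv2.minAreaRect((X[m][:,:2]*1000).astype(np.float32));print(nm,"cover",r,np.median(X[m][:,2]))
    m=near&(X[...,2]>.022)&(X[...,2]<.04); P=X[m]; r=cv2.minAreaRect((P[:,:2]*1000).astype(np.float32));print("base",r,cv2.boxPoints(r).round().tolist(),np.median(P[:,2]))
    m=(c[...,0]>110)&(c[...,1]<60)&(c[...,2]<60)&near;P=X[m];P=P[P[:,2]>.2];print("knob",len(P),np.median(P,0),P.max(0),P.min(0))
    # hole in rail: points inside rail with bench-ish height / pale
    rr=(abs(X[...,0]-.4455)<.022)&(abs(X[...,1]-.305)<.115); m=rr&((c[...,2]>100));P=X[m];print("hole",m.sum(),np.nanmedian(P,0))
E
```

```text
top cover ((528.8033447265625, -107.27812194824219), (180.0161895751953, 262.22900390625), 6.700647354125977) 0.3189856099558779
base ((557.2870483398438, -103.13668823242188), (681.9881591796875, 515.571044921875), 89.9989013671875) [[299.0, -444.0], [815.0, -444.0], [815.0, 238.0], [300.0, 238.0]] 0.029986312881936428
knob 22 [ 4.32670420e-01 -3.10785924e-04  3.00574646e-01] [0.44027537 0.00686405 0.30687484] [ 0.42534477 -0.00720337  0.29053851]
hole 11 [0.44596913 0.21751611 0.00138927]
scene cover ((535.21484375, -105.59111022949219), (173.76622009277344, 258.0669860839844), 8.010363578796387) 0.31956905677288416
base ((607.4337158203125, -123.91510009765625), (668.196533203125, 475.2308349609375), 81.13536834716797) [[321.0, -417.0], [791.0, -491.0], [894.0, 170.0], [424.0, 243.0]] 0.030830673850852808
knob 15 [0.43919589 0.00371894 0.29898649] [0.44924169 0.01100734 0.30582493] [ 0.43163704 -0.00318179  0.29273493]
hole 28 [0.42667435 0.30936716 0.0225619 ]
```

```bash
python3 - <<'E'
from h import *
def big(m):
    n,l,s,_=cv2.connectedComponentsWithStats(m.astype(np.uint8),connectivity=4);return l==1+s[1:,4].argmax()
for nm in("top","scene"):
    d=np.load(nm+".npz");X=d["X"];c=d["c"].astype(int)
    near=(np.hypot(X[...,0]-.56,X[...,1]+.1)<.3)
    m=big(near&(X[...,2]>.30)&(X[...,2]<.335)&(c.max(-1)<90)); r=cv2.minAreaRect((X[m][:,:2]*1000).astype(np.float32));print(nm,"cover",r)
    yaw=np.deg2rad(r[2]) # cover long axis ~ -y world
    m=big(near&(X[...,2]>.022)&(X[...,2]<.038));P=X[m]
    for deg in(5,6,7,8):
        a=np.deg2rad(deg-90); ex=np.array([np.cos(a),np.sin(a)]);ey=np.array([-ex[1],ex[0]])
        u=P[:,:2]@ex;v=P[:,:2]@ey
        print(deg,"u",np.percentile(u,[.5,2,98,99.5]).round(4),"v",np.percentile(v,[.5,2,98,99.5]).round(4),"knob origin",)
    r=cv2.minAreaRect((P[:,:2]*1000).astype(np.float32));print("base",r)
E
```

```text
top cover ((566.71630859375, -111.73129272460938), (98.63532257080078, 244.72174072265625), 6.89487361907959)
5 u [0.0489 0.0685 0.2874 0.2897] v [0.4742 0.4763 0.5494 0.5519] knob origin
6 u [0.0572 0.0769 0.2962 0.2989] v [0.4729 0.474  0.5458 0.5482] knob origin
7 u [0.0655 0.0853 0.3053 0.3074] v [0.4704 0.4711 0.5419 0.5443] knob origin
8 u [0.0737 0.0936 0.3139 0.3163] v [0.4656 0.4671 0.5376 0.5408] knob origin
base ((526.6137084960938, -121.9357681274414), (76.5495376586914, 248.6943359375), 6.233761787414551)
scene cover ((574.3252563476562, -109.69208526611328), (97.45140838623047, 239.04478454589844), 8.010363578796387)
5 u [-0.0092 -0.0048  0.2829  0.2875] v [0.4778 0.4821 0.636  0.6392] knob origin
6 u [0.0011 0.0051 0.293  0.2971] v [0.4764 0.4797 0.6331 0.6355] knob origin
7 u [0.0107 0.0147 0.3032 0.3073] v [0.4731 0.4773 0.6303 0.6324] knob origin
8 u [0.0201 0.0246 0.3129 0.3172] v [0.47   0.4748 0.6279 0.6302] knob origin
base ((566.7158813476562, -89.20744323730469), (165.70445251464844, 300.1039733886719), 7.621634006500244)
```

```bash
cat >> h.py <<'E'
def plan(pos,yaw,n,tilt=None):
    """rows for tool-down pose, jaw axis (tool y) at world angle yaw deg (mod 180)"""
    s=robot.read_state();p=np.array(s["eef_pos"]);Q=rot(s["tool_rot"]);best=None
    for k in(0,180):
        a=np.deg2rad(yaw+k);y=np.array([np.cos(a),np.sin(a),0]);z=np.array([0,0,-1.]);G=np.column_stack([np.cross(y,z),y,z])
        w=R.from_matrix(Q.T@G).as_rotvec()
        if best is None or np.linalg.norm(w)<np.linalg.norm(best): best=w
    d=(np.array(pos)-p)/n;rows=[]
    for i in range(n):
        rows.append(" ".join("%.1f"%v for v in [*(Q.T@d*1000),*np.rad2deg(best/n)]));Q=Q@R.from_rotvec(best/n).as_matrix()
    print("; ".join(rows))
E
python3 -c "
from h import *
plan((.447,.365,.2),-1.4,7)"
```

```text
-34.1 -14.2 4.5 0.0 -0.0 9.3; -35.9 -8.5 4.5 0.0 -0.0 9.3; -36.9 -2.6 4.5 0.0 -0.0 9.3; -36.8 3.4 4.5 0.0 -0.0 9.3; -35.8 9.3 4.5 0.0 -0.0 9.3; -33.8 14.9 4.5 0.0 -0.0 9.3; -30.9 20.2 4.5 0.0 -0.0 9.3
```

>>> drive_tool --moves "-34 -14 4 0 0 9.3; -36 -8 4 0 0 9.3; -37 -3 4 0 0 9.3; -37 3 4 0 0 9.3; -36 9 5 0 0 9.3; -34 15 5 0 0 9.3; -31 20 5 0 0 9.3; 0 0 0 0 0 0" --hand 1

```text
time: 2.0
eef_pos: [0.4487, 0.3579, 0.1993]
tool_rot: [-2.286, -2.152, -0.005]
contact_force: [-0.1, -0.6, -0.1]
gripper_width: 0.0856
```

```bash
python3 - <<'E'
from h import *
s=robot.read_state();print(np.round(s["eef_pos"],4),s["joints"].round(2),s["contact_force"].round(2),s["time"])
p=optics.get_image("wrist");X=cloud(p,s);c=p["color"];save("w1.png",c)
m=(X[...,2]>.012)&(X[...,2]<.03)&(abs(X[...,0]-.4455)<.1)
n,l,st,_=cv2.connectedComponentsWithStats(m.astype(np.uint8));i=1+st[1:,4].argmax();P=X[l==i]
print(st[i],cv2.minAreaRect((P[:,:2]*1000).astype(np.float32)),np.median(P[:,2]))
plan((.447,.365,.2),-1.4,2)
E
```

```text
[0.4487 0.3579 0.1993] [-0.81  0.66  0.11  1.77 -0.1   0.71 -0.71] [-0.07 -0.61 -0.14] 2.0
[ 228  109   47  189 7015] ((447.13153076171875, 303.88494873046875), (240.09483337402344, 45.26865768432617), 89.13094329833984) 0.02030363896047438
2.4 -0.3 -0.2 -0.0 -0.2 -0.9; 2.4 -0.2 -0.3 -0.0 -0.2 -0.9
```

View pics/w1.png

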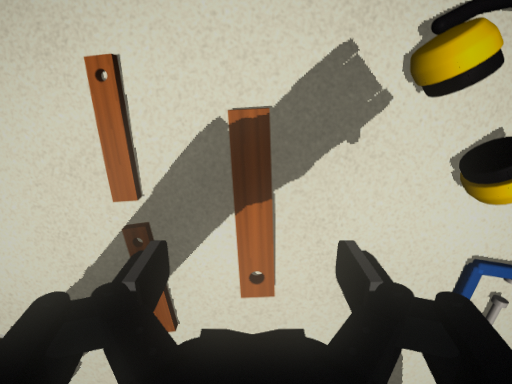

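The wrist crop shows the large bar from (228,108) to (275,297), with its hole at (257,277) on the drill side. It measures 240x45x20 mm, so this is the rail. The two small bars at (112,125) and (150,275) stand clear.

>>> drive_tool --moves "3 0 40 0 0 -0.8; 2 0 40 0 0 -0.5; 1 0 40 0 0 0; 0 0 40 0 0 0; 0 0 20 0 0 0; 0 0 0 0 0 0"

```text
time: 2.8
eef_pos: [0.4429, 0.3815, 0.0163]
tool_rot: [-2.226, -2.196, -0.021]
contact_force: [-0.2, 0.9, 0.4]
gripper_width: 0.0852
```

```bash
python3 - <<'E'
from h import *
s=robot.read_state();print(np.round(s["eef_pos"],4),s["joints"].round(2),s["contact_force"].round(2),s["time"])
plan((.448,.364,.002),-.9,1)
E
```

```text
[0.4429 0.3815 0.0163] [-0.8   0.95  0.03  1.84 -0.12  0.34 -0.68] [-0.25  0.91  0.41] 2.8
-17.7 5.4 13.9 -0.1 -1.2 0.1
```

>>> drive_tool --moves "-9 3 7 0 -0.6 0; -9 3 7 0 -0.6 0; 0 0 0 0 0 0"

```text
time: 3.18
eef_pos: [0.4496, 0.3645, 0.0034]
tool_rot: [2.234, 2.209, 0.003]
contact_force: [1.1, 0.4, -0.1]
gripper_width: 0.0854
```

```bash
python3 - <<'E'
from h import *
s=robot.read_state();print(np.round(s["eef_pos"],4),s["joints"].round(2),s["contact_force"].round(2),s["time"])
plan((.448,.364,.002),-.9,1)
E
```

```text
[0.4496 0.3645 0.0034] [-0.79  0.98  0.04  1.84 -0.11  0.32 -0.67] [ 1.09  0.37 -0.1 ] 3.175
-0.5 -1.6 1.4 0.1 -0.1 0.2
```

>>> drive_tool --moves "0 -1 0 0 0 0; 0 0 0 0 0 0; 0 0 0 0 0 0; 0 0 0 0 0 0; 0 0 0 0 0 0; 0 0 0 0 0 0" --hand 0 --force 70

```text
time: 3.92
eef_pos: [0.4492, 0.3651, 0.0048]
tool_rot: [-2.234, -2.209, -0.006]
contact_force: [0.1, 0.2, 0.6]
gripper_width: 0.0431
```

>>> drive_tool --moves "0 0 -15 0 0 0; 0 0 -30 0 0 0; 0 0 -30 0 0 0; 0 0 0 0 0 0"

```text
time: 4.42
eef_pos: [0.4488, 0.3653, 0.0838]
tool_rot: [-2.234, -2.208, -0.007]
contact_force: [-0.2, -0.2, -2.3]
gripper_width: 0.0435
```

```bash
python3 - <<'E'
from h import *
s=robot.read_state();print(np.round(s["eef_pos"],4),s["joints"].round(2),s["contact_force"].round(2),s["time"],s["gripper_width"])
p=optics.get_image("wrist");X=cloud(p,s);c=p["color"];save("w2.png",c)
T=(X-s["eef_pos"])@rot(s["tool_rot"]);np.savez("w2",X=X,T=T,c=c)
m=(abs(T[...,1])<.03)&(T[...,2]<.02)&(T[...,2]>-.05)&(X[...,2]>.03)&(c[...,0].astype(int)>c[...,2]+25)
P=T[m];r=cv2.minAreaRect((P[:,:2]*1000).astype(np.float32));print(m.sum(),r,cv2.boxPoints(r).tolist())
A=np.c_[P[:,:2],np.ones(len(P))];print("plane in tool",np.linalg.lstsq(A,P[:,2],rcond=None)[0])
E
```

```text
[0.4488 0.3653 0.0838] [-0.8   0.84  0.06  1.83 -0.11  0.47 -0.67] [-0.23 -0.15 -2.27] 4.425 0.04346209790320219
17947 ((5.442699432373047, 1.4822368621826172), (107.23338317871094, 49.873321533203125), 0.39613261818885803) [[-48.345115661621094, 26.047609329223633], [-48.00030517578125, -23.824522018432617], [59.23051452636719, -23.0831356048584], [58.885704040527344, 26.78899574279785]]
plane in tool [ 0.01145402  0.00134304 -0.015421  ]
```

View pics/w2.png

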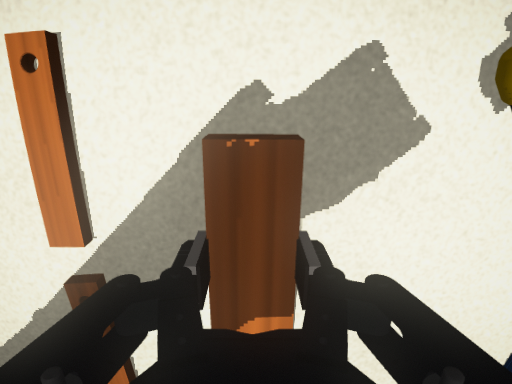

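The rail is held level. Its tail edge is at the top of the picture (row 137), 59 mm from the TCP, so the hole is 151 mm along tool -x. Now the approach pose in front of the drill, plus a check on the pin.

```bash
python3 - <<'E'
from h import *
d=np.load("scene.npz");X=d["X"];c=d["c"].astype(int)
a=np.deg2rad(-83);ex=np.array([np.cos(a),np.sin(a)]);ey=np.array([-ex[1],ex[0]])
D=np.stack([(X[...,:2]-[.5606,-.0405])@ex,(X[...,:2]-[.5606,-.0405])@ey,X[...,2]],-1)
for lo,hi in((.08,.115),(.125,.18)):
    m=(D[...,2]>lo)&(D[...,2]<hi)&(abs(D[...,0])<.045)&(abs(D[...,1])<.045);print(m.sum(),np.median(D[m],0),D[m].min(0),D[m].max(0))
    print((D[m]*1000).round().astype(int).tolist()[:25])
plan((.5227,.268,.06),7,4)
E
```

```text
19 [0.00209943 0.0051705  0.09886216] [-0.00524262  0.00193719  0.08268467] [0.00662201 0.01121569 0.11278863]
[[7, 3, 113], [6, 2, 106], [3, 6, 111], [-1, 5, 110], [-4, 6, 110], [7, 5, 104], [3, 11, 112], [-1, 4, 102], [-5, 5, 104], [6, 6, 98], [2, 3, 95], [-1, 4, 95], [-5, 6, 99], [6, 4, 90], [2, 6, 92], [-1, 5, 91], [-5, 4, 90], [2, 5, 85], [-2, 3, 83]]
41 [0.00160631 0.01621528 0.14959193] [-0.01781108  0.00172506  0.13520951] [0.01872776 0.02354525 0.1635505 ]
[[19, 4, 145], [16, 11, 153], [12, 13, 156], [9, 17, 160], [6, 16, 159], [2, 15, 157], [-1, 20, 164], [-5, 17, 160], [-9, 17, 159], [-13, 13, 154], [-18, 3, 142], [18, 2, 136], [15, 8, 144], [12, 12, 148], [9, 18, 156], [5, 16, 153], [2, 15, 152], [-2, 18, 155], [-6, 15, 151], [-9, 17, 154], [-12, 18, 155], [-17, 9, 143], [16, 14, 145], [12, 13, 144], [9, 18, 150]]
-24.0 18.9 5.6 0.0 -0.0 -1.9; -24.6 18.1 5.6 0.0 -0.0 -1.9; -25.2 17.3 5.6 0.0 -0.0 -1.9; -25.8 16.5 5.6 0.0 -0.0 -1.9
```

>>> drive_tool --moves "-24 19 5 0 0 -1.9; -25 18 5 0 0 -1.9; -25 17 5 0 0 -1.9; -25 17 5 0 0 -1.9; 0 0 0 0 0 0"

```text
time: 5.1
eef_pos: [0.5211, 0.2655, 0.0573]
tool_rot: [-2.072, -2.356, 0.008]
contact_force: [-0.2, 0.2, -1.8]
gripper_width: 0.0431
```

```bash
python3 - <<'E'
from h import *
s=robot.read_state();print(np.round(s["eef_pos"],4),s["joints"].round(2),s["contact_force"].round(2),s["time"])
plan((.5215,.268,.044),7,2)
E
```

```text
[0.5211 0.2655 0.0573] [-0.55  0.89 -0.01  1.81  0.    0.45 -0.42] [-0.17  0.16 -1.81] 5.1
1.2 0.4 6.6 -0.2 0.0 0.2; 1.2 0.4 6.6 -0.2 0.0 0.2
```

>>> drive_tool --moves "0 0 12 0 0 0.3; -25 0 0 0 0 0; -25 0 0 0 0 0; 0 0 0 0 0 0"

```text
time: 5.6
eef_pos: [0.5222, 0.2193, 0.0407]
tool_rot: [-2.068, -2.351, 0.014]
contact_force: [-0.5, 0.5, -2.3]
gripper_width: 0.0434
```

```bash
python3 - <<'E'
from h import *
s=robot.read_state();print(np.round(s["eef_pos"],4),rot(s["tool_rot"]).round(3).tolist(),s["contact_force"].round(2),s["time"])
plan((.541,.109,.043),7,5)
E
```

```text
[0.5222 0.2193 0.0407] [[-0.128, 0.992, -0.014], [0.992, 0.128, 0.0], [0.002, -0.014, -1.0]] [-0.5   0.52 -2.34] 5.6
-22.4 0.9 -0.5 -0.2 -0.0 0.1; -22.4 0.9 -0.5 -0.2 -0.0 0.1; -22.4 1.0 -0.5 -0.2 -0.0 0.1; -22.4 1.0 -0.5 -0.2 -0.0 0.1; -22.4 1.0 -0.5 -0.2 -0.0 0.1
```

>>> drive_tool --moves "-22 1 -3 -0.4 0 0; -22 1 -1 -0.4 0 0; -22 1 0 0 0 0; -22 1 0 0 0 0; 0 0 0 0 0 0"

```text
time: 6.22
eef_pos: [0.5357, 0.1384, 0.0423]
tool_rot: [-2.06, -2.363, -0.008]
contact_force: [0.2, -0.3, -2.8]
gripper_width: 0.0431
```

```bash
python3 - <<'E'
from h import *
s=robot.read_state();print(np.round(s["eef_pos"],4),s["joints"].round(2),s["contact_force"].round(2),s["time"])
plan((.541,.109,.043),7,1)
p=optics.get_image("scene");X=cloud(p);np.savez("s2",X=X,c=p["color"])
save("s2.png",cv2.resize(p["color"][130:265,200:380],(800,600),interpolation=3))
E
```

```text
[0.5357 0.1384 0.0423] [-0.31  0.89 -0.04  1.92  0.08  0.34 -0.27] [ 0.2  -0.3  -2.78] 6.225
-29.8 1.3 -1.0 -0.0 -0.5 0.9
```

View pics/s2.png

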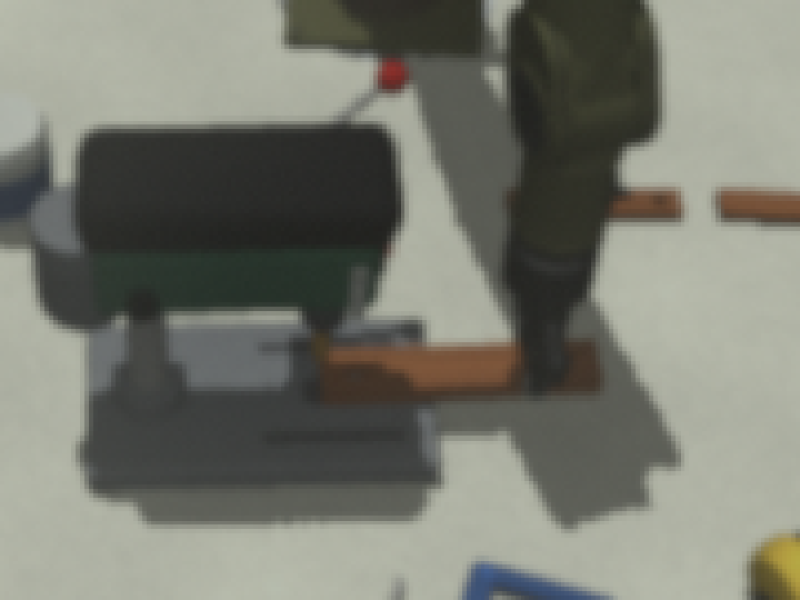

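The rail's front end (320,370) is just under the pin (320,345), and the arm is well clear of the knob (392,75). I'm moving in the last 30 mm.

>>> drive_tool --moves "-15 1 0 0 0 0.4; -14 1 0 0 -0.3 0.4; 0 0 0 0 0 0"

```text
time: 6.65
eef_pos: [0.5414, 0.1133, 0.0418]
tool_rot: [-2.071, -2.355, -0.006]
contact_force: [-0.1, -0.2, -2.0]
gripper_width: 0.0434
```

```bash
python3 - <<'E'
from h import *
s=robot.read_state();print(np.round(s["eef_pos"],4),s["joints"].round(2),s["contact_force"].round(2),s["time"])
plan((.541,.109,.035),7,1)
Rm=rot(s["tool_rot"]);hole=s["eef_pos"]+Rm@[-.151,0,-.0154];print("hole est",hole)
a=np.deg2rad(-83);ex=np.array([np.cos(a),np.sin(a)]);ey=np.array([-ex[1],ex[0]])
for nm in("scene",):
    p=optics.get_image(nm);X=cloud(p);np.savez("s3",X=X,c=p["color"])
    xy=X[...,:2]-[.5606,-.0405];D=np.stack([xy@ex,xy@ey,X[...,2]],-1)
    m=(D[...,2]>.072)&(D[...,2]<.112)&(abs(D[...,0])<.012)&(abs(D[...,1])<.02);print("pin",m.sum(),np.median(D[m],0)*1000)
    m=(D[...,2]>.05)&(D[...,2]<.068)&(D[...,0]<.06)&(D[...,0]>-.1)&(abs(D[...,1])<.035);P=D[m];print("rail",m.sum(),P.min(0)*1000,P.max(0)*1000,np.percentile(P[:,0],98.5)*1000)
    c=p["color"];save("s3.png",cv2.resize(c[185:230,250:310],(800,600),interpolation=3))
E
```

```text
[0.5414 0.1133 0.0418] [-0.26  0.89 -0.04  1.92  0.09  0.34 -0.24] [-0.05 -0.16 -1.97] 6.65
-4.2 -0.9 6.8 -0.0 -0.4 0.3
hole est [ 0.56070507 -0.03658422  0.05625238]
pin 18 [  2.12917047   4.85090392 100.6532889 ]
rail 330 [-99.51379996 -28.17722455  50.03037665] [23.9254945  27.52681313 65.88846591] 22.41097583233396
```

View pics/s3.png

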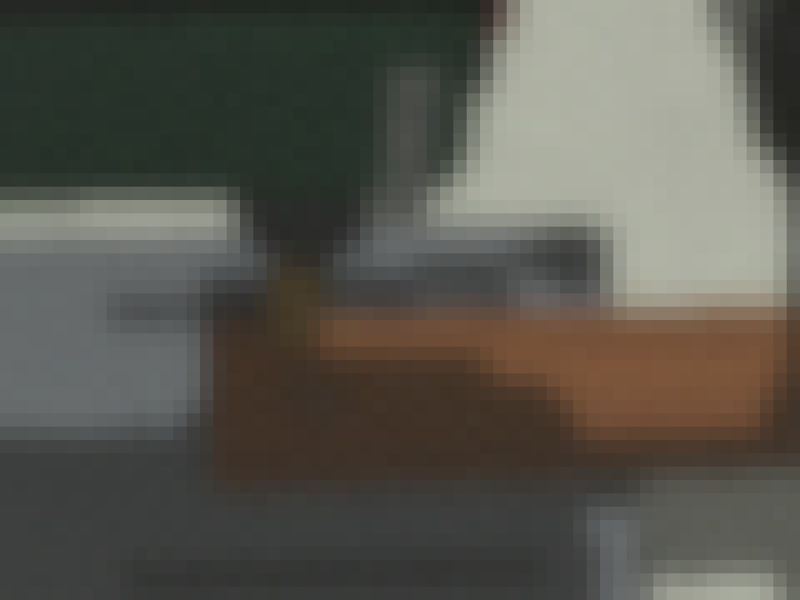

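The pin sits in front of the middle of the rail, 30-odd px from its end at (215,400). By the pictures the hole is about 5-6 mm short in x, and by kinematics 4.4 mm. I'll shift 5 mm and lower.

>>> drive_tool --moves "-5.5 -1.5 0 0 -0.3 0.3; 0 0 2.5 0 0 0; 0 0 2 0 0 0; 0 0 0 0 0 0"

```text
time: 7.2
eef_pos: [0.5401, 0.1098, 0.0369]
tool_rot: [-2.076, -2.355, -0.002]
contact_force: [-0.3, -0.2, -1.8]
gripper_width: 0.0431
```

```bash
python3 - <<'E'
from h import *
s=robot.read_state();print(np.round(s["eef_pos"],4),s["contact_force"].round(2),s["time"],rot(s["tool_rot"]).round(4).tolist())
plan((.540,.108,.035),7,1)
print("hole est",s["eef_pos"]+rot(s["tool_rot"])@[-.151,0,-.0154])
a=np.deg2rad(-83);ex=np.array([np.cos(a),np.sin(a)]);ey=np.array([-ex[1],ex[0]])
p=optics.get_image("scene");X=cloud(p);c=p["color"].astype(int)
xy=X[...,:2]-[.5606,-.0405];D=np.stack([xy@ex,xy@ey,X[...,2]],-1)
m=(D[...,2]>.045)&(D[...,2]<.066)&(D[...,0]<.06)&(D[...,0]>-.1)&(abs(D[...,1])<.035);P=D[m];q=D[m&(D[...,0]>-.02)]
print("rail",m.sum(),np.sort(P[:,0])[-8:]*1000,P.min(0)*1000,P.max(0)*1000, np.median(P[:,2]))
E
```

```text
[0.5401 0.1098 0.0369] [-0.32 -0.18 -1.84] 7.2 [[-0.1251, 0.9922, -0.0007], [0.9921, 0.1251, 0.0026], [0.0027, -0.0003, -1.0]]
-1.7 -0.3 1.9 -0.0 -0.2 0.2
hole est [ 0.55895209 -0.04010245  0.05189531]
rail 335 [24.30741531 24.81925344 25.24025809 25.84685959 26.01300325 26.49675151
 26.86025515 26.86330904] [-99.87916199 -30.35892601  45.03342398] [26.86330904 23.11603816 61.29353847] 0.05239994442714213
```

>>> drive_tool --moves "-2 0 1 0 0 0; 0 0 1 0 0 0; 0 0 0 0 0 0"

```text
time: 7.62
eef_pos: [0.5405, 0.1078, 0.0349]
tool_rot: [-2.076, -2.355, -0.003]
contact_force: [-0.4, 0.1, -1.3]
gripper_width: 0.0432
```

```bash
python3 - <<'E'
from h import *
s=robot.read_state();print(np.round(s["eef_pos"],4),s["contact_force"].round(2),s["time"])
print("hole est",s["eef_pos"]+rot(s["tool_rot"])@[-.151,0,-.0154])
E
```

```text
[0.5405 0.1078 0.0349] [-0.41  0.05 -1.35] 7.625
hole est [ 0.55942513 -0.04206147  0.04991939]
```

>>> drive_tool --moves "0 0 0.8 0 0 0; 0 0 0 0 0 0"

```text
time: 7.88
eef_pos: [0.5406, 0.1078, 0.0347]
tool_rot: [-2.077, -2.355, -0.003]
contact_force: [-0.9, -0.5, 1.7]
gripper_width: 0.0434
```

>>> drive_tool --moves "0 0 0 0 0 0; 0 0 0 0 0 0; 0 0 0 0 0 0; 0 0 0 0 0 0; 0 0 0 0 0 0" --hand 1

```text
time: 8.5
eef_pos: [0.5411, 0.1079, 0.0346]
tool_rot: [-2.077, -2.355, -0.005]
contact_force: [0.1, 0.0, 0.0]
gripper_width: 0.0854
```

>>> drive_tool --moves "0 0 -15 0 0 0; 0 0 -40 0 0 0; 0 0 -50 0 0 0; 0 0 0 0 0 0"

```text
time: 9.0
eef_pos: [0.5414, 0.1076, 0.1451]
tool_rot: [-2.077, -2.356, -0.006]
contact_force: [-0.6, -0.1, -0.3]
gripper_width: 0.0855
```

```bash
python3 - <<'E'
from h import *
s=robot.read_state();print(np.round(s["eef_pos"],4),s["joints"].round(2),s["contact_force"].round(2),s["time"])
p=optics.get_image("scene");X=cloud(p)
a=np.deg2rad(-83);ex=np.array([np.cos(a),np.sin(a)]);ey=np.array([-ex[1],ex[0]])
def D_(X):
    xy=X[...,:2]-[.5606,-.0405];return np.stack([xy@ex,xy@ey,X[...,2]],-1)
D=D_(X)
m=(D[...,2]>.042)&(D[...,2]<.06)&(D[...,0]<.06)&(D[...,0]>-.24)&(abs(D[...,1])<.04);P=D[m]
print("scene rail",m.sum(),P.min(0)*1000,P.max(0)*1000,np.median(P[:,2]),cv2.minAreaRect((P[:,:2]*1000).astype(np.float32)))
save("s4.png",cv2.resize(p["color"][180:230,250:330],(800,500),interpolation=3))
p=optics.get_image("wrist");X=cloud(p,s);D=D_(X);save("w4.png",p["color"])
m=(D[...,2]>.042)&(D[...,2]<.06)&(D[...,0]<.06)&(D[...,0]>-.24)&(abs(D[...,1])<.04);P=D[m]
print("wrist rail",m.sum(),cv2.minAreaRect((P[:,:2]*1000).astype(np.float32)),np.median(P[:,2]))
if len(P):
    A=np.c_[P[:,:2],np.ones(len(P))];print(np.linalg.lstsq(A,P[:,2],rcond=None)[0])
E
```

```text
[0.5414 0.1076 0.1451] [-0.24  0.71 -0.06  1.88  0.07  0.55 -0.22] [-0.59 -0.11 -0.31] 9.0
scene rail 671 [-210.2829649   -33.14599602   42.03733135] [48.22183314 24.5552322  59.98937916] 0.050824154783405184 ((-80.5399169921875, -2.5196399688720703), (53.972225189208984, 259.14715576171875), 88.38538360595703)
wrist rail 10531 ((-98.67280578613281, -0.3457355499267578), (45.220401763916016, 220.30130004882812), 89.68657684326172) 0.052082968783526945
[-0.0011083   0.00472267  0.05189509]
```

View pics/s4.png

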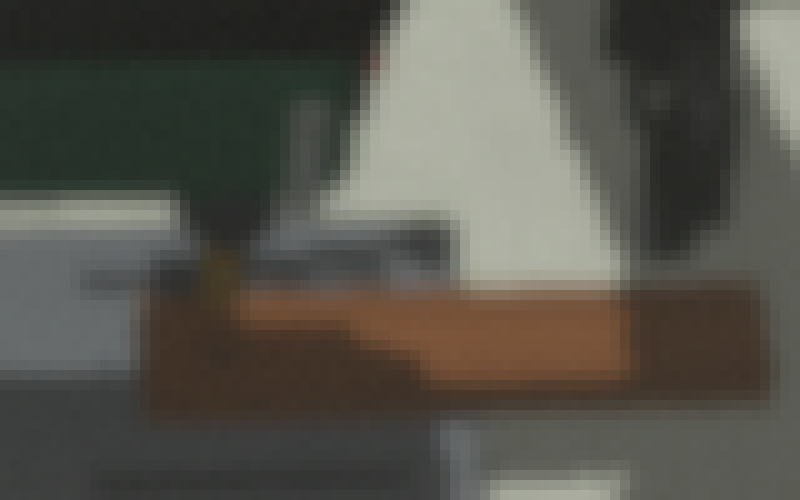

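View pics/w4.png

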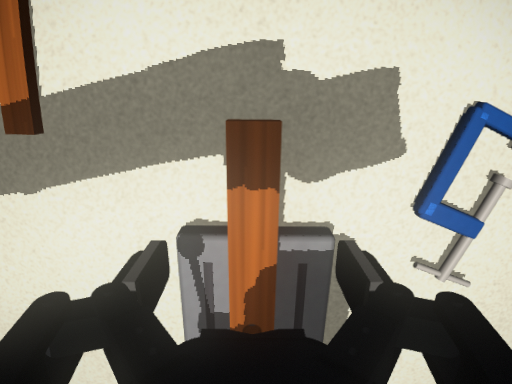

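Rail lies on the base under the pin, with the gripper clear. The base's front and side edges also show in the wrist view (180–333, row 228), so I can check the rail against the drill within that one picture.

```bash
python3 - <<'E'
from h import *
s=robot.read_state();p=optics.get_image("wrist");X=cloud(p,s)
for deg in (-83,-82.5):
    a=np.deg2rad(deg);ex=np.array([np.cos(a),np.sin(a)]);ey=np.array([-ex[1],ex[0]])
    xy=X[...,:2]-[.5606,-.0405];D=np.stack([xy@ex,xy@ey,X[...,2]],-1)
    m=(D[...,2]>.02)&(D[...,2]<.04)&(D[...,0]>-.13)&(D[...,0]<.0)&(abs(D[...,1])<.12);P=D[m]*1000
    print("base",m.sum(),np.median(P[:,2]))
    for lo,hi in((-92,-82),(-80,-65),(-60,-45)):
        q=P[(P[:,0]>lo)&(P[:,0]<hi)];print(lo,q[:,1].min(),q[:,1].max())
    for lo,hi in((-72,-50),(-48,-30),(30,48),(50,72)):
        q=P[(P[:,1]>lo)&(P[:,1]<hi)];print("front",lo,np.sort(q[:,0])[[0,5,20]])
    m=(D[...,2]>.042)&(D[...,2]<.06)&(D[...,0]<.0)&(D[...,0]>-.24)&(abs(D[...,1])<.04);r=cv2.minAreaRect((D[m][:,:2]*1000).astype(np.float32));print(r)
    q=D[m]*1000
    for lo,hi in((-200,-160),(-140,-110),(-90,-60),(-50,-10)):
        t=q[(q[:,0]>lo)&(q[:,0]<hi)];print("rail y",lo,t[:,1].min() if len(t) else 0,t[:,1].max() if len(t) else 0)
    print("tail",q[:,0].min())
print(s["time"])
a=np.deg2rad(-83);ex=np.array([np.cos(a),np.sin(a)]);ey=np.array([-ex[1],ex[0]])
k=np.array([.5600,-.0408])-.0576*ex-.12*ey;print("knob",k)
plan((*k,.36),7,6)
E
```

```text
base 9040 30.224517195966506
-92 -79.69632411218902 80.05631480741188
-80 -79.57176511844061 80.32748880688948
-60 -80.05718392504322 80.09845540029505
front -72 [-99.07254027 -98.81421256 -98.5254567 ]
front -48 [-99.16990757 -98.88535827 -98.50242102]
front 30 [-98.25621657 -98.01035737 -97.75477566]
front 50 [-98.28085156 -97.86391808 -97.59106762]
((-104.36930847167969, -2.138896942138672), (45.2336311340332, 208.58892822265625), 89.67757415771484)
rail y -200 -24.3775109649212 20.835761366200956
rail y -140 -24.544278127616007 20.63154593725528
rail y -90 -24.974280150846788 19.54850483606398
rail y -50 -25.133993006531533 19.29961259564637
tail -208.71115070332147
base 9037 30.224457939484335
-92 -78.92588945848198 80.78250035852628
-80 -78.93392179320901 80.95080437815562
-60 -79.55815158232086 80.53856812426861
front -72 [-99.62604005 -99.36139608 -99.09653283]
front -48 [-99.58165508 -99.24031133 -98.81172317]
front 30 [-98.01577208 -97.72222837 -97.4175109 ]
front 50 [-97.78269343 -97.33830862 -97.07764338]
((-104.47584533691406, -1.2267131805419922), (45.23363494873047, 208.4052734375), 89.17757415771484)
rail y -200 -22.87877704953568 22.423216051588348
rail y -140 -23.468007147726045 21.83822490934779
rail y -90 -24.425998590608724 20.3218589103296
rail y -50 -25.027862896238815 19.617054417505354
tail -208.86554543331354
9.1
knob [0.43387479 0.00174634]
-15.1 -19.7 -36.4 -0.1 -0.0 0.0; -15.2 -19.6 -36.5 -0.1 -0.0 0.0; -15.2 -19.6 -36.5 -0.1 -0.0 0.0; -15.2 -19.5 -36.5 -0.1 -0.0 0.0; -15.2 -19.5 -36.5 -0.1 -0.0 0.0; -15.3 -19.4 -36.5 -0.1 -0.0 0.0
```

Relative to the base edges, the hole is about 0 mm in x and 3 mm in y from the spindle. That is inside 7 mm, and the tapered pin will centre it. Next I rise and go above the knob with narrower jaws.

>>> drive_tool --moves "0 0 -55 0 0 0; 0 0 -55 0 0 0; 0 0 -55 0 0 0; 0 0 -55 0 0 0; -15 -20 0 0 0 0; -25 -33 0 0 0 0; -25 -33 0 0 0 0; 0 0 0 0 0 0" --hand 0.72

```text
time: 10.15
eef_pos: [0.4564, 0.0289, 0.3582]
tool_rot: [-2.062, -2.343, 0.037]
contact_force: [0.2, -0.1, -0.1]
gripper_width: 0.0615
```

```bash
python3 - <<'E'
from h import *
s=robot.read_state();print(np.round(s["eef_pos"],4),s["joints"].round(2),s["contact_force"].round(2),s["time"])
p=optics.get_image("wrist");X=cloud(p,s);c=p["color"].astype(int);save("w5.png",p["color"])
m=(c[...,0]>90)&(c[...,1]<.45*c[...,0])&(c[...,2]<.45*c[...,0])&(X[...,2]>.23);P=X[m]
if len(P): print("knob",m.sum(),np.median(P,0),P.min(0),P.max(0))
plan((.434,.002,.35),7,3)
E
```

```text
[0.4564 0.0289 0.3582] [-0.11  0.32 -0.07  1.83  0.03  1.02 -0.07] [ 0.21 -0.14 -0.06] 10.15
knob 608 [0.43494202 0.00358779 0.29825159] [ 0.4229109  -0.00838648  0.29267345] [0.44600449 0.01301131 0.30184286]
-8.4 -9.0 3.0 -0.6 -0.0 0.1; -8.4 -9.0 2.9 -0.6 -0.0 0.1; -8.4 -9.0 2.8 -0.6 -0.0 0.1
```

>>> drive_tool --moves "-9 -9 3 -0.6 0 0; -9 -9 3 -0.6 0 0; -8 -8 3 -0.6 0 0; 0 0 0 0 0 0"

```text
time: 10.7
eef_pos: [0.434, 0.0006, 0.3474]
tool_rot: [-2.07, -2.363, -0.002]
contact_force: [1.1, 0.5, 0.8]
gripper_width: 0.0614
```

```bash
python3 - <<'E'
from h import *
s=robot.read_state();print(np.round(s["eef_pos"],4),s["joints"].round(2),s["time"])
plan((.4347,.0025,.268),7,3)
E
```

```text
[0.434  0.0006 0.3474] [-0.06  0.28 -0.07  1.93  0.02  0.93 -0.  ] 10.7
0.6 0.3 26.5 0.0 -0.0 0.2; 0.6 0.3 26.5 0.0 -0.0 0.2; 0.6 0.3 26.5 0.0 -0.0 0.2
```

>>> drive_tool --moves "1 0.5 26 0 0 0.2; 1 0.5 26 0 0 0.2; 0 0 26 0 0 0; 0 0 0 0 0 0"

```text
time: 11.2
eef_pos: [0.4376, 0.0042, 0.2686]
tool_rot: [2.075, 2.355, 0.01]
contact_force: [-1.0, -0.3, -0.0]
gripper_width: 0.0613
```

```bash
python3 - <<'E'
from h import *
s=robot.read_state();print(np.round(s["eef_pos"],4),s["joints"].round(2),s["contact_force"].round(2),s["time"])
plan((.4347,.0025,.268),7,1)
E
```

```text
[0.4376 0.0042 0.2686] [-0.07  0.39 -0.07  2.06  0.04  0.69 -0.03] [-1.04 -0.31 -0.04] 11.2
-1.3 -3.1 0.6 0.4 -0.1 0.2
```

>>> drive_tool --moves "-1 -3 0 0.3 0 0; 0 0 0 0 0 0"

```text
time: 11.45
eef_pos: [0.436, 0.0031, 0.2702]
tool_rot: [2.076, 2.356, 0.007]
contact_force: [-0.6, -0.6, 0.1]
gripper_width: 0.0616
```

>>> drive_tool --moves "0 0 0 0 0 0; 0 0 0 0 0 0; 0 0 0 0 0 0; 0 0 0 0 0 0; 0 0 0 0 0 0" --hand 0 --force 50

```text
time: 12.08
eef_pos: [0.4351, 0.0029, 0.2717]
tool_rot: [2.077, 2.356, 0.007]
contact_force: [-1.4, -0.2, 1.0]
gripper_width: 0.0254
```

```bash
cat > arc.py <<'E'
from h import *
# grip point (knob centre estimate) vs arc; print next shifts in tool axes
def arc(a0,a1,n):
    s=robot.read_state();Q=rot(s["tool_rot"]);g=s["eef_pos"]
    t=np.deg2rad(-83);ex=np.array([np.cos(t),np.sin(t),0])
    f=lambda a:-.11*np.cos(.65-a)*ex+np.array([0,0,.11*np.sin(.65-a)])
    A=np.linspace(a0,a1,n+1)
    print("; ".join(" ".join("%.1f"%v for v in Q.T@(f(y)-f(x))*1000)+" 0 0 0" for x,y in zip(A,A[1:])))
E
python3 - <<'E'
from arc import *
s=robot.read_state();print(np.round(s["eef_pos"],4),rot(s["tool_rot"]).round(3).tolist(),s["contact_force"].round(2),s["gripper_width"],s["time"])
np.save("grip0.npy",s["eef_pos"])
arc(0,1.36,12)
E
```

```text
[0.4351 0.0029 0.2717] [[-0.125, 0.992, 0.003], [0.992, 0.125, 0.002], [0.002, 0.004, -1.0]] [-1.38 -0.23  0.96] 0.025362837496234414 12.075
6.9 -0.0 10.3 0 0 0; 5.7 -0.0 11.1 0 0 0; 4.4 -0.0 11.6 0 0 0; 3.1 -0.0 12.1 0 0 0; 1.7 -0.0 12.3 0 0 0; 0.3 -0.0 12.5 0 0 0; -1.1 -0.1 12.4 0 0 0; -2.5 -0.1 12.2 0 0 0; -3.9 -0.1 11.8 0 0 0; -5.2 -0.1 11.3 0 0 0; -6.4 -0.1 10.7 0 0 0; -7.6 -0.1 9.9 0 0 0
```

>>> drive_tool --moves "7 0 10 0 0 0; 6 0 11 0 0 0; 4 0 12 0 0 0; 3 0 12 0 0 0; 0 0 0 0 0 0"

```text
time: 12.7
eef_pos: [0.4326, 0.0249, 0.2274]
tool_rot: [2.074, 2.358, 0.009]
contact_force: [-1.4, -0.9, 6.5]
gripper_width: 0.0253
```

```bash
cat >> arc.py <<'E'
def where():
    s=robot.read_state();g0=np.load("grip0.npy");d=s["eef_pos"]-g0
    t=np.deg2rad(-83);ex=np.array([np.cos(t),np.sin(t),0]);x=d@ex-.11*np.cos(.65);z=d[2]+.11*np.sin(.65)
    a=.65-np.arctan2(z,-x);print("angle",a,"radius",np.hypot(x,z),"travel",a*25,"lat",d@[-ex[1],ex[0],0],"F",s["contact_force"].round(1),"w",s["gripper_width"],"t",s["time"]);return a
E
python3 -c "
from arc import *
a=where();arc(a,1.36,8)"
```

```text
angle 0.4500014777716914 radius 0.11195483711503185 travel 11.250036944292285 lat 0.00021050250166197585 F [-1.4 -0.9  6.5] w 0.025308880086813063 t 12.7
1.7 -0.1 12.4 0 0 0; 0.3 -0.1 12.5 0 0 0; -1.1 -0.1 12.5 0 0 0; -2.5 -0.1 12.3 0 0 0; -3.9 -0.1 11.9 0 0 0; -5.2 -0.1 11.4 0 0 0; -6.5 -0.1 10.7 0 0 0; -7.6 -0.1 9.9 0 0 0
```

Following the arc well. The radius is 2 mm large, so I'll pull in slightly as I go on.

>>> drive_tool --moves "1 0 12 0 0 0; 0 0 12 0 0 0; -2 0 12 0 0 0; -3 0 12 0 0 0; -4 0 12 0 0 0; 0 0 0 0 0 0"

```text
time: 13.45
eef_pos: [0.4333, 0.0206, 0.1681]
tool_rot: [-2.067, -2.365, -0.013]
contact_force: [-2.4, -1.5, 8.4]
gripper_width: 0.0251
```

```bash
python3 -c "
from arc import *
a=where();arc(a,1.36,3)"
```

```text
angle 0.9879340487315595 radius 0.11167769833042154 travel 24.698351218288987 lat 0.00038832589479570706 F [-2.4 -1.5  8.4] w 0.025110757221658432 t 13.45
-5.4 -0.1 12.5 0 0 0; -6.9 -0.2 11.8 0 0 0; -8.3 -0.2 10.8 0 0 0
```

>>> drive_tool --moves "-6 0 12 0 0 0; -7 0 12 0 0 0; -8 0 10 0 0 0; 0 0 0 0 0 0"

```text
time: 13.95
eef_pos: [0.436, 0.0002, 0.1349]
tool_rot: [2.061, 2.371, 0.014]
contact_force: [-2.3, -1.7, 12.2]
gripper_width: 0.0254
```

```bash
python3 - <<'E'
from arc import *
a=where();arc(a,1.36,1)
p=optics.get_image("scene");X=cloud(p);save("s6.png",cv2.resize(p["color"][140:240,210:350],(800,571),interpolation=3))
t=np.deg2rad(-83);ex=np.array([np.cos(t),np.sin(t)]);ey=np.array([-ex[1],ex[0]])
xy=X[...,:2]-[.5606,-.0405];D=np.stack([xy@ex,xy@ey,X[...,2]],-1)
m=(D[...,2]>.06)&(D[...,2]<.18)&(abs(D[...,0])<.016)&(abs(D[...,1])<.03);P=D[m]*1000
for r in np.unique(np.where(m)[0]):
    q=D[r][m[r]]*1000;print(r,len(q),q.mean(0).round(1))
E
```

```text
angle 1.3416392255979874 radius 0.11015959818594619 travel 33.54098063994969 lat 0.0005530423258596763 F [-2.3 -1.7 12.2] w 0.025380672500127 t 13.95
-1.3 -0.0 1.5 0 0 0
200 9 [  1.7  13.7 155.9]
201 9 [  1.2  11.5 147.3]
202 9 [  0.6   8.9 138.1]
203 9 [  0.5   9.9 133.6]
204 9 [  0.4  10.7 128.6]
205 9 [  0.7  14.6 127.8]
206 9 [  0.4  14.3 121.4]
207 9 [  0.3  15.6 117.1]
208 7 [  0.4  18.  114.2]
209 4 [  1.5  13.9 102.9]
210 4 [-0.   3.2 82.7]
211 4 [-0.   5.1 79. ]
212 4 [-0.4  4.2 71.5]
213 4 [-0.6  4.  65.1]
214 3 [ 1.3  6.1 61.7]
```

View pics/s6.png

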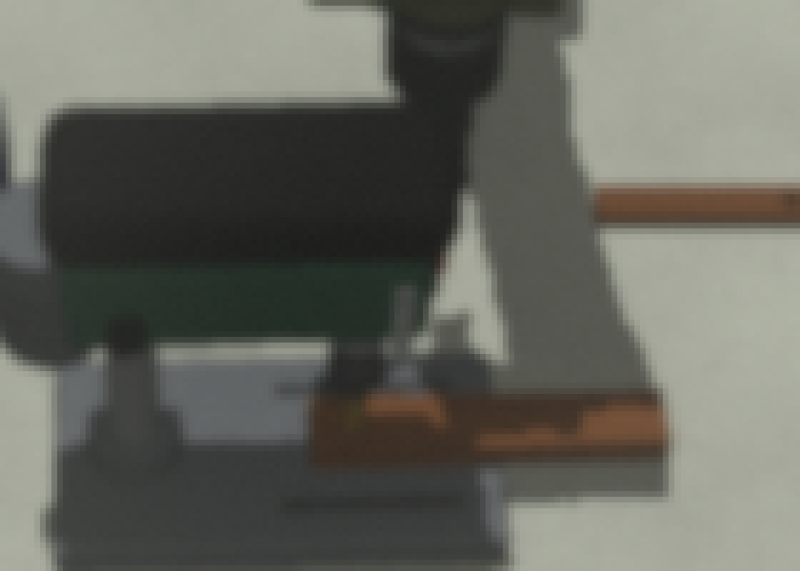

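The chuck is now right down at the rail (345,385), the rail lies flat, and the gripper holds the knob behind the head. Next I'll check the quill's travel from the picture rows and check the rail's pose.

```bash
python3 - <<'E'
from arc import *
where()
p=optics.get_image("scene");X=cloud(p);c=p["color"].astype(int)
t=np.deg2rad(-83);ex=np.array([np.cos(t),np.sin(t)]);ey=np.array([-ex[1],ex[0]])
Rc=rot(p["orientation"])
def proj(d):
    w=np.array([*(np.array([.5600,-.0408])+d[0]*ex+d[1]*ey),d[2]]);q=Rc.T@(w-p["position"]);u=q[:2]/q[2];u=u*(1+p["k1"]*u@u);return u*[p["fx"],p["fy"]]+[p["cx"],p["cy"]]
for h in(.122,.098,.088,.083):print("chuck edge",h,proj((0,.0195,h)).round(1))
c0=np.load("scene.npz")["c"].astype(int);u=int(round(proj((0,.0195,.1))[0]))
print("col",u);print("raised",[(r,c0[r,u].tolist()) for r in range(198,212)]);print("now",[(r,c[r,u].tolist()) for r in range(202,217)])
xy=X[...,:2]-[.5606,-.0405];D=np.stack([xy@ex,xy@ey,X[...,2]],-1)
m=(D[...,2]>.042)&(D[...,2]<.058)&(D[...,0]<-.03)&(D[...,0]>-.24)&(abs(D[...,1])<.03);P=D[m]
print("rail",m.sum(),cv2.minAreaRect((P[:,:2]*1000).astype(np.float32)),np.linalg.lstsq(np.c_[P[:,:2],np.ones(len(P))],P[:,2],rcond=None)[0])
E
```

```text
angle 1.3390130617235076 radius 0.11014161119292797 travel 33.47532654308769 lat 0.000561062670708291 F [-1.8 -3.4 11.6] w 0.025244133270767063 t 14.0
chuck edge 0.122 [272.1 206.9]
chuck edge 0.098 [271.9 210.9]
chuck edge 0.088 [271.8 212.5]
chuck edge 0.083 [271.7 213.3]
col 272
raised [(198, [41, 50, 43]), (199, [42, 48, 43]), (200, [42, 46, 44]), (201, [44, 45, 43]), (202, [43, 44, 43]), (203, [46, 46, 43]), (204, [51, 50, 43]), (205, [60, 54, 41]), (206, [66, 57, 41]), (207, [68, 60, 41]), (208, [69, 60, 43]), (209, [69, 62, 47]), (210, [70, 66, 56]), (211, [70, 69, 64])]
now [(202, [51, 51, 49]), (203, [43, 44, 42]), (204, [42, 43, 42]), (205, [42, 42, 41]), (206, [42, 43, 41]), (207, [40, 42, 39]), (208, [42, 42, 39]), (209, [51, 47, 38]), (210, [61, 52, 38]), (211, [67, 57, 39]), (212, [67, 56, 38]), (213, [66, 56, 38]), (214, [63, 53, 37]), (215, [61, 51, 38]), (216, [60, 48, 37])]
rail 506 ((-120.72817993164062, -3.2511539459228516), (52.43628692626953, 180.90643310546875), 88.92832946777344) [ 0.00037912 -0.03340449  0.05070147]
```

```bash
python3 - <<'E'
from arc import *
where()
now=np.mean([optics.get_image("scene")["color"].astype(float) for _ in range(3)],0)
old=np.mean([np.load(f)["c"].astype(float) for f in("scene.npz","s2.npz","s3.npz")],0)
from scipy.interpolate import interp1d
def f(im,u,lo,hi):  # R-B signal: brass vs black
    v=(im[lo:hi,u,0]-im[lo:hi,u,2]);return v
for u in range(269,276):
    a=f(old,u,198,212);b=f(now,u,200,217);print(u,a.round().astype(int),b.round().astype(int))
rs=np.arange(0,8,.05)
for u in(270,271,272,273):
    g=interp1d(np.arange(384),now[:,u,:],axis=0);r=np.arange(198,207)
    e=[np.sum((g(r+s)-old[r,u])**2) for s in rs];i=int(np.argmin(e));print(u,rs[i],e[i])
E
```

```text
angle 1.3377050740332872 radius 0.11011020361472688 travel 33.44262685083218 lat 0.0005220482975174605 F [-1.9 -2.4 11.8] w 0.025300878088966836 t 14.05
269 [-2 -1  1  1  0 -1 -1  2  4  7  9 10  9  8] [ 0  1  1  0  0  0  0  1  4 12 19 24 25 24 25 24 24]
270 [-3 -1  0  1  1  3  5 11 16 19 19 19 15 12] [ 0  1  1  0  0  1 -1  1  4 11 20 25 26 27 27 25 24]
271 [-2 -1  0  1  1  3 10 18 25 27 27 26 22 16] [ 1  1  1  0  0  1  0  1  2 10 21 27 28 29 28 26 23]
272 [-2 -1 -1  1  1  3 10 20 27 29 29 28 24 19] [ 0  0  1  0  1  0  0  1  3 12 23 29 29 28 26 24 22]
273 [-2 -2  0  1  1  3  7 16 22 24 27 28 26 21] [ 0  1  1  1  1  1  0  2  7 19 31 35 31 27 24 23 23]
274 [-2 -1  0  0  1  1  2  6 11 15 23 31 32 25] [ 0  1  1  0  0  1  0  3 13 30 44 46 38 29 25 23 24]
275 [-3 -1  0  0  0 -1 -2  0  2  9 21 32 34 28] [ 0  2  1  0  0  0  1  3 15 36 51 53 43 31 25 24 24]
270 6.75 1420.444444444445
271 5.65 287.52888888888896
272 5.2 169.16888888888872
273 4.4 302.1822222222223
```

```bash
python3 - <<'E'
from arc import *
where()
s=robot.read_state();p=optics.get_image("wrist");X=cloud(p,s);T=(X-s["eef_pos"])@rot(s["tool_rot"]);c=p["color"].astype(int);save("w7.png",cv2.resize(p["color"],(768,576)))
m=(c[...,0]>60)&(c[...,1]<.5*c[...,0])&(c[...,2]<.5*c[...,0])&(abs(T[...,1])<.02)&(abs(T[...,0])<.03)
v,u=np.where(m);P=T[m]*1000;print(m.sum(),u.min(),u.max(),v.min(),v.max(),P.min(0),P.max(0),np.median(P,0))
from scipy.optimize import least_squares
r=least_squares(lambda q:np.linalg.norm(P-q,axis=1)-14,[0,0,-15],loss="soft_l1");print("ball centre in tool",r.x,r.cost)
k=s["eef_pos"]+rot(s["tool_rot"])@(r.x/1000)
t=np.deg2rad(-83);ex=np.array([np.cos(t),np.sin(t),0]);h=np.array([.5600,-.0408,.22])+.03*ex-.12*np.array([-ex[1],ex[0],0])
d=k-h;print("knob",k,"rel hinge x,y,z",d@ex,d@[-ex[1],ex[0],0],d[2],"angle",.65-np.arctan2(d[2],-d@ex),.65-np.arcsin(d[2]/.11))
E
```

```text
angle 1.3357583683795222 radius 0.11010114051100965 travel 33.39395920948805 lat 0.0005643815475586682 F [-2.  -2.8 10.8] w 0.025175247260621463 t 14.2
2417 224 281 239 291 [ -9.85180903 -12.29538472 -43.6015664 ] [ 20.42603016  12.50792962 -18.1479909 ] [ 11.47873727   0.15171848 -39.40208759]
ball centre in tool [  7.35075806  -0.40786148 -28.55863346] 266.2095179463639
knob [0.43430067 0.00762753 0.16401703] rel hinge x,y,z -0.09338545522097479 0.001139442707718416 -0.05598297209138631 angle 1.1900391029628208 1.1839484124579278
```

View pics/w7.png

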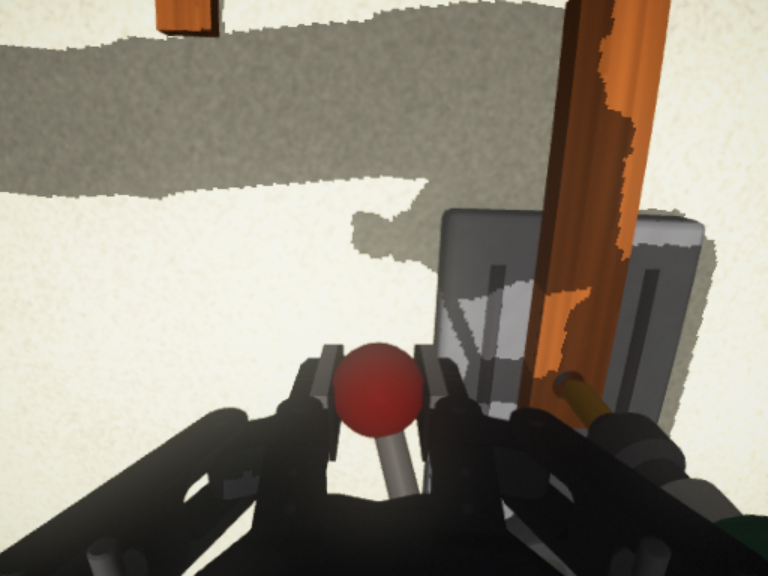

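The picture shows the pin entering the hole at (568,380). The ball at (378,390) has slid about 13 mm up the pads, to tool z -28.6. The lever is therefore really at about 1.19 rad (29.6 mm of travel), which agrees with the chuck rows but not with the TCP reading. I'll grip harder and measure again.

>>> drive_tool --moves "0 0 0 0 0 0; 0 0 0 0 0 0; 0 0 0 0 0 0" --hand 0 --force 110

```text
time: 14.62
eef_pos: [0.436, 0.0013, 0.137]
tool_rot: [2.046, 2.381, 0.016]
contact_force: [-3.7, -0.3, 9.4]
gripper_width: 0.0243
```

```bash
cat > ball.py <<'E'
from arc import *
from scipy.optimize import least_squares
def ball():
    where();s=robot.read_state();p=optics.get_image("wrist");X=cloud(p,s);T=(X-s["eef_pos"])@rot(s["tool_rot"]);c=p["color"].astype(int)
    m=(c[...,0]>60)&(c[...,1]<.5*c[...,0])&(c[...,2]<.5*c[...,0])&(abs(T[...,1])<.02)&(abs(T[...,0])<.03)
    P=T[m]*1000;r=least_squares(lambda q:np.linalg.norm(P-q,axis=1)-14,[0,0,-25],loss="soft_l1")
    k=s["eef_pos"]+rot(s["tool_rot"])@(r.x/1000);t=np.deg2rad(-83);ex=np.array([np.cos(t),np.sin(t),0]);h=np.array([.56,-.0408,.22])+.03*ex-.12*np.array([-ex[1],ex[0],0])
    d=k-h;a=.65-np.arctan2(d[2],-d@ex);b=.65-np.arcsin(d[2]/.11);print("ball in tool",r.x.round(1),"rel",d@ex,d[2],"angles",a,b,"travel",a*25,b*25);return (a+b)/2
E
python3 -c "
from ball import *
a=ball();arc(a,1.38,2)"
```

```text
angle 1.3205693659887174 radius 0.10961791579478508 travel 33.014234149717936 lat 0.0006978685404499969 F [-3.7 -0.3  9.4] w 0.02434580775194234 t 14.625
ball in tool [ 14.5   1.1 -50.4] rel -0.10115336940753021 -0.03245909924374671 angles 0.960510016327204 0.9495420929675134 travel 24.0127504081801 23.738552324187832
-9.4 -0.5 21.3 0 0 0; -13.7 -0.6 18.9 0 0 0
```

The harder grip squeezed the ball further out of the pads, to tool z -50, so gripping is unstable. New plan: let the lever rise gently and release it. Then press the knob down from above with nearly shut fingertips, which carries the load by normal force; the lever's single freedom keeps the knob in place.

```bash
python3 -c "
from ball import *
a=ball();arc(a,0.0,7)"
```

```text
angle 1.3199129660348397 radius 0.10962339761860605 travel 32.99782415087099 lat 0.0007217889650800391 F [-3.3  0.   9.2] w 0.024072161226792364 t 14.675
ball in tool [ 14.3   1.2 -50.5] rel -0.10102696037291477 -0.0323654887979114 angles 0.9600338852949083 0.9486515515238524 travel 24.00084713237271 23.71628878809631
3.6 0.2 -14.5 0 0 0; 1.6 0.2 -14.9 0 0 0; -0.5 0.1 -15.0 0 0 0; -2.5 0.1 -14.8 0 0 0; -4.5 -0.0 -14.3 0 0 0; -6.4 -0.1 -13.6 0 0 0; -8.2 -0.1 -12.6 0 0 0
```

>>> drive_tool --moves "4 0 -14 0 0 0; 2 0 -15 0 0 0; 0 0 -15 0 0 0; -2 0 -15 0 0 0; -4 0 -14 0 0 0; -6 0 -13 0 0 0; -8 0 -12 0 0 0; 0 0 0 0 0 0" --force 30

```text
time: 15.72
eef_pos: [0.4465, -0.0185, 0.2392]
tool_rot: [2.019, 2.38, 0.027]
contact_force: [-3.6, -1.8, 4.8]
gripper_width: 0.0113
```

>>> drive_tool --moves "0 0 0 0 0 0; 0 0 0 0 0 0; 0 0 0 0 0 0; 0 0 0 0 0 0" --hand 0.72

```text
time: 16.23
eef_pos: [0.4426, -0.0173, 0.2369]
tool_rot: [2.026, 2.384, 0.019]
contact_force: [0.4, 0.0, 0.7]
gripper_width: 0.0616
```

```bash
python3 - <<'E'
from ball import *
a=ball()
s=robot.read_state();print(s["eef_pos"],s["joints"].round(2))
plan((.4347,.0025,.335),7,2)
E
```

```text
angle 0.20469002020526178 radius 0.07383359270852645 travel 5.117250505131545 lat 0.005053900964880315 F [0.4 0.  0.7] w 0.06160025555323586 t 16.225
ball in tool [ 18.7  -3.7 -50.1] rel -0.08627058123686762 0.06687548684913522 angles -0.009424380391191756 -0.0034873858060624485 travel -0.2356095097797939 -0.08718464515156121
[ 0.44279861 -0.01717924  0.23699663] [-0.    0.44 -0.09  2.1   0.07  0.58  0.02]
10.2 -1.5 -49.1 0.5 0.1 1.2; 10.3 -2.2 -49.0 0.5 0.1 1.2
```

>>> drive_tool --moves "0 -3 -50 0 0 0; 0 0 -50 0 0 1.2; 12 -1 0 0.5 0 1.2; 11 0 0 0.5 0 0; 0 0 0 0 0 0"

```text
time: 16.9
eef_pos: [0.4362, 0.0082, 0.3396]
tool_rot: [2.08, 2.352, 0.005]
contact_force: [0.3, 0.8, 0.6]
gripper_width: 0.0615
```

>>> drive_tool --moves "0 0 0 0 0 0; 0 0 0 0 0 0; 0 0 0 0 0 0" --hand 0.1 --force 60

```text
time: 17.27
eef_pos: [0.4356, 0.0074, 0.3383]
tool_rot: [2.081, 2.353, 0.001]
contact_force: [1.1, -0.1, 0.6]
gripper_width: 0.0088
```

```bash
python3 - <<'E'
from ball import *
ball()
s=robot.read_state();print(s["eef_pos"],s["joints"].round(2),s["gripper_width"])
t=np.deg2rad(-83);plan((.4347-.006*np.cos(t),.0025-.006*np.sin(t),.310),7,2)
p=optics.get_image("top");X=cloud(p)
ex=np.array([np.cos(t),np.sin(t)]);ey=np.array([-ex[1],ex[0]])
xy=X[...,:2]-[.5606,-.0405];D=np.stack([xy@ex,xy@ey,X[...,2]],-1)
p=optics.get_image("scene");X=cloud(p);xy=X[...,:2]-[.5606,-.0405];D=np.stack([xy@ex,xy@ey,X[...,2]],-1)
m=(D[...,2]>.042)&(D[...,2]<.058)&(D[...,0]<-.03)&(D[...,0]>-.24)&(abs(D[...,1])<.03);P=D[m]
print("rail",m.sum(),cv2.minAreaRect((P[:,:2]*1000).astype(np.float32)),np.median(P[:,2]))
E
```

```text
angle -0.31592925719586784 radius 0.16186586352904067 travel -7.898231429896696 lat 0.0011212137761346117 F [ 1.1 -0.1  0.6] w 0.00875563251091488 t 17.275
ball in tool [-6.3 -1.3 51.4] rel -0.08673010623697952 0.06685199469213818 angles -0.00668385388940973 -0.003218429175876114 travel -0.16709634723524325 -0.08046072939690285
[0.435672   0.00746549 0.33830678] [-0.05  0.29 -0.1   1.94  0.04  0.9  -0.05] 0.008731631637499881
0.6 -0.8 14.2 0.0 -0.0 0.0; 0.6 -0.8 14.2 0.0 -0.0 0.0
rail 504 ((-120.37699890136719, -2.8405609130859375), (52.94400405883789, 180.06430053710938), 89.44566345214844) 0.050903969343551014
```

>>> drive_tool --moves "0 -1 18 0 0 0; 0 0 16 0 0 0; 7 0 10 0 0 0; 6 0 11 0 0 0; 4.5 0 12 0 0 0; 0 0 0 0 0 0"

```text
time: 18.18
eef_pos: [0.4336, 0.0279, 0.2715]
tool_rot: [2.079, 2.353, 0.008]
contact_force: [-1.6, -1.8, 3.7]
gripper_width: 0.0087
```

```bash
python3 -c "
from ball import *
a=ball();arc(a,1.38,10)"
```

```text
angle 0.1175112912072167 radius 0.13071452188515292 travel 2.937782280180418 lat 0.001605497526465834 F [-1.6 -1.8  3.7] w 0.008715101931730692 t 18.175
ball in tool [ -6.9   7.5 -10. ] rel -0.10665345783463893 0.061486752786015536 angles 0.12703188212142968 0.056856321389826214 travel 3.1757970530357422 1.4214080347456552
6.7 -0.1 12.5 0 0 0; 5.0 -0.1 13.2 0 0 0; 3.3 -0.1 13.8 0 0 0; 1.5 -0.1 14.1 0 0 0; -0.3 -0.1 14.2 0 0 0; -2.2 -0.1 14.0 0 0 0; -3.9 -0.1 13.6 0 0 0; -5.6 -0.1 13.0 0 0 0; -7.3 -0.1 12.2 0 0 0; -8.8 -0.1 11.1 0 0 0
```

```bash
cat >> ball.py <<'E'
def est():
    s=robot.read_state();z=s["eef_pos"][2];a=.65-np.arcsin((z-.0125-.22)/.11)
    t=np.deg2rad(-83);ex=np.array([np.cos(t),np.sin(t)]);ey=np.array([-ex[1],ex[0]]);d=s["eef_pos"][:2]-(np.array([.56,-.0408])+.03*ex-.12*ey)
    print("pos",s["eef_pos"].round(4),"a",a,"travel",25*a,"tip ahead of ball",-(d@ex)-.11*np.cos(.65-a),"lat",d@ey,"F",s["contact_force"].round(1),s["gripper_width"],s["time"]);return a
E
python3 -c "
from ball import *
a=est();arc(a,1.2,8)"
```

```text
pos [0.4337 0.0277 0.2718] a 0.2842115995504413 travel 7.105289988761032 tip ahead of ball 0.01062793617285357 lat 0.002953538036028318 F [-2.   0.1  5.1] 0.008445116944186254 18.225
3.8 -0.1 12.0 0 0 0; 2.4 -0.1 12.4 0 0 0; 1.0 -0.1 12.5 0 0 0; -0.5 -0.1 12.6 0 0 0; -1.9 -0.1 12.4 0 0 0; -3.3 -0.1 12.1 0 0 0; -4.7 -0.1 11.7 0 0 0; -6.0 -0.1 11.1 0 0 0
```

Contact is made. The tip is about 10 mm ahead and 2 mm off sideways, so I'll bring it closer while pressing.

>>> drive_tool --moves "1 -1 12 0 0 0; 0 -1 12 0 0 0; 0 0 12 0 0 0; -1 0 12 0 0 0; 0 0 0 0 0 0"

```text
time: 18.85
eef_pos: [0.4323, 0.0393, 0.2266]
tool_rot: [-2.07, -2.357, -0.03]
contact_force: [-1.5, 0.2, 5.4]
gripper_width: 0.0084
```

```bash
python3 -c "
from ball import *
a=est();arc(a,1.2,4)"
```

```text
pos [0.4323 0.0393 0.2266] a 0.7036236250806162 travel 17.590590627015406 tip ahead of ball 0.015251088029630003 lat 0.00303237663355916 F [-1.5  0.2  5.4] 0.008438915120741389 18.85
-1.8 -0.2 13.5 0 0 0; -3.4 -0.2 13.2 0 0 0; -5.1 -0.2 12.7 0 0 0; -6.6 -0.2 11.9 0 0 0
```

>>> drive_tool --moves "-6 -1.5 1 0 0 0; -6 -1.5 1 0 0 0; 0 0 0 0 0 0"

```text
time: 19.23
eef_pos: [0.4321, 0.0352, 0.2269]
tool_rot: [-2.06, -2.361, -0.046]
contact_force: [-2.1, -1.3, 5.7]
gripper_width: 0.0083
```

```bash
python3 -c "
from ball import *
a=est();arc(a,1.2,4);plan(robot.read_state()['eef_pos'],7,1)"
```

```text
pos [0.4321 0.0352 0.2269] a 0.7006867161135354 travel 17.517167902838384 tip ahead of ball 0.0111787232213722 lat 0.002347587031774012 F [-2.1 -1.3  5.7] 0.008337232524627675 19.225
-1.9 -0.3 13.6 0 0 0; -3.6 -0.3 13.2 0 0 0; -5.2 -0.3 12.7 0 0 0; -6.7 -0.3 12.0 0 0 0
0.0 0.0 0.0 1.0 -1.5 0.8
```

>>> drive_tool --moves "-7 -1 13 0.5 -0.7 0.4; -7 -1 13 0.5 -0.7 0.4; -7 0 13 0 0 0; 0 0 0 0 0 0"

```text
time: 19.73
eef_pos: [0.4343, 0.0191, 0.1902]
tool_rot: [-2.077, -2.355, -0.011]
contact_force: [-1.2, 0.1, 8.1]
gripper_width: 0.0085
```

```bash
python3 -c "
from ball import *
a=est();arc(a,1.36,2);plan(robot.read_state()['eef_pos'],7,1)"
```

```text
pos [0.4343 0.0191 0.1902] a 1.0450266169591624 travel 26.12566542397906 tip ahead of ball 0.003209093446084124 lat 0.002516995115965431 F [-1.2  0.1  8.1] 0.00849630518832888 19.725
-8.0 -0.1 15.4 0 0 0; -10.3 -0.1 13.9 0 0 0
0.0 0.0 0.0 0.2 -0.3 0.2
```

>>> drive_tool --moves "-5 -0.5 12 0 0 0; -6 -0.5 12 0 0 0; 0 0 0 0 0 0"

```text
time: 20.1
eef_pos: [0.4353, 0.0095, 0.1682]
tool_rot: [-2.077, -2.356, -0.015]
contact_force: [-2.7, 3.1, 8.3]
gripper_width: 0.0085
```

```bash
cat > chk.py <<'E'
from ball import *
a=est();plan(robot.read_state()['eef_pos'],7,1)
s=robot.read_state();p=optics.get_image("wrist");save("w8.png",cv2.resize(p["color"],(768,576)))
now=np.mean([optics.get_image("scene")["color"].astype(float) for _ in range(2)],0)
old=np.mean([np.load(f)["c"].astype(float) for f in("scene.npz","s2.npz","s3.npz")],0)
for u in(271,272):
    e=lambda im:(lambda v:next(r+(14-v[r])/(v[r+1]-v[r]) for r in range(200,216) if v[r]<14<=v[r+1]))(im[:,u,0]-im[:,u,2])
    print(u,e(old),e(now),"travel by rows",(e(now)-e(old))/.1647)
E
python3 chk.py
```

```text
pos [0.4353 0.0095 0.1682] a 1.2739691754968503 travel 31.849229387421257 tip ahead of ball 0.00583240625579369 lat 0.002373325400694022 F [-2.7  3.1  8.3] 0.008488393861713446 20.1
0.0 0.0 0.0 0.4 -0.4 0.2
271 204.52 209.7 travel by rows 31.45112325440181
272 204.40625 209.58333333333334 travel by rows 31.4334142886056
```

View pics/w8.png

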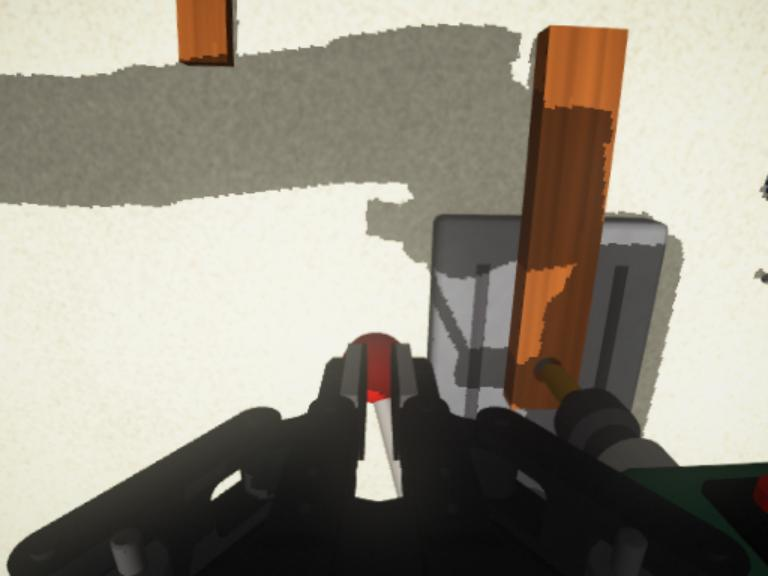

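The ball at (377,368) is nested under the two fingertips and the pin is in the hole at (548,368). Kinematics give 31.8 mm of travel and the picture rows 31.4 mm, so they agree. I'll press about 2.3 mm of travel further.

>>> drive_tool --moves "-3 -0.3 5 0.2 -0.2 0; -3 -0.3 4.5 0.2 -0.2 0; 0 0 0 0 0 0; 0 0 0 0 0 0; 0 0 0 0 0 0"

```text
time: 20.88
eef_pos: [0.4356, 0.0068, 0.1638]
tool_rot: [-2.075, -2.359, -0.005]
contact_force: [-2.4, 2.9, 7.4]
gripper_width: 0.0086
```

```bash
python3 chk.py
```

```text
pos [0.4356 0.0068 0.1638] a 1.3247791997179341 travel 33.11947999294836 tip ahead of ball 0.00648090238615967 lat 0.002356688944771781 F [-2.4  2.9  7.4] 0.008626558246521924 20.875
0.0 0.0 0.0 0.1 -0.1 0.3
271 204.52 209.78947368421052 travel by rows 31.99437573898306
272 204.40625 209.78947368421052 travel by rows 32.68502540504262
```

>>> drive_tool --moves "-1.5 0 4 0 0 0; -0.5 0 2 0 0 0; 0 0 1.5 0 0 0; 0 0 1.5 0 0 0; 0 0 1.5 0 0 0"

```text
time: 21.65
eef_pos: [0.436, 0.0036, 0.1587]
tool_rot: [2.076, 2.354, 0.005]
contact_force: [-2.2, 0.3, 8.1]
gripper_width: 0.0082
```

```bash
python3 chk.py; python3 - <<'E'
from ball import *
p=optics.get_image("scene");X=cloud(p);t=np.deg2rad(-83);ex=np.array([np.cos(t),np.sin(t)]);ey=np.array([-ex[1],ex[0]])
xy=X[...,:2]-[.5606,-.0405];D=np.stack([xy@ex,xy@ey,X[...,2]],-1)
m=(D[...,2]>.042)&(D[...,2]<.058)&(D[...,0]<-.03)&(D[...,0]>-.24)&(abs(D[...,1])<.03);P=D[m]
print("rail",m.sum(),cv2.minAreaRect((P[:,:2]*1000).astype(np.float32)),np.median(P[:,2]))
for _ in range(5):
    optics.get_image("top");est()
E
```

```text
pos [0.436  0.0036 0.1587] a 1.3859561271737508 travel 34.64890317934377 tip ahead of ball 0.007643824723699663 lat 0.0023620040823251823 F [-2.2  0.3  8.1] 0.008208010622478706 21.65
0.0 0.0 0.0 0.3 0.0 0.2
271 204.52 210.2 travel by rows 34.48694596235566
272 204.40625 210.05 travel by rows 34.26684881602921
rail 502 ((-120.09344482421875, -2.6304969787597656), (51.49238967895508, 180.17071533203125), 89.74552154541016) 0.05133102321465166
pos [0.436  0.0036 0.1587] a 1.3857880662140176 travel 34.64470165535044 tip ahead of ball 0.007645850778340055 lat 0.0023501365075589923 F [-2.9  1.   9.7] 0.00845600463943811 21.9
pos [0.436  0.0036 0.1587] a 1.385704103484398 travel 34.64260258710995 tip ahead of ball 0.007638134587083484 lat 0.002373952264026152 F [-2.5  0.9  8.4] 0.008291984316753273 21.95
pos [0.436  0.0036 0.1587] a 1.3856358405074802 travel 34.64089601268701 tip ahead of ball 0.007601070514488953 lat 0.0023640127163776625 F [-2.   0.8  9.9] 0.008649203761252148 22.0
pos [0.436  0.0036 0.1587] a 1.3857865784799013 travel 34.64466446199753 tip ahead of ball 0.007634544664343074 lat 0.002364194585610607 F [-2.6  1.2  9.1] 0.008810133470180979 22.05
pos [0.436  0.0036 0.1587] a 1.3857007837718949 travel 34.64251959429737 tip ahead of ball 0.007652446469448584 lat 0.0023687888019144378 F [-3.   0.3  9.6] 0.008019651273970103 22.1
```

Everything is still, with 34.5 mm of travel (tip about 10.5 mm down the hole) and 8–10 N at the fingers. Handing in.

```bash
python3 -c "
from plant import hand_in
print(hand_in())"
```

```text
the job is handed in; nothing more can be done
None
```

The job is handed in with the fingers holding the lever down and the pin about halfway down the rail's hole. No verdict was reported.

**What I did:** I laid the 240 x 45 mm rail on the drill's base with its hole under the pin and its tail to the front, and let go of it. Then I pressed the red knob down from above with nearly shut fingertips and left them there.

**Last checks before handing in:**
- **Quill travel:** 34.6 mm by arm position and 34.3–34.5 mm by the chuck's rows in the picture. That puts the pin tip about 10.5 mm below the rail's top.
- **Hold:** force on the tool was 8–10 N, and the arm was still over five readings in 0.2 s.
- **Rail:** its top was measured at 51 mm, against 50 mm for lying flat on the base, and it had not moved noticeably.
- **Bystanders:** I did not measure them again at the end; the arm went nowhere near them.

**What failed or disagreed:**
- **Gripping the knob failed:** the ball slid up the pads, so the arm's position read about 4 mm more travel than the pictures showed. A harder grip squeezed it further out, so I let the lever rise and pressed from above instead.
- **Hole position after placing:** when I released the rail, the hole measured about 3 mm off the spindle sideways. I relied on the tapered pin to centre it and did not measure the offset again once the pin was in.

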